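# Open the curing cabinet and stand the yokes up for loading

## Task

Take the hook pole, put its side prong through the ring of the curing cabinet's raised hatch and use it to ease the hatch down until it lies flat as a loading shelf, keeping the gripper itself off the hatch until it is down; then lay the pole back in its rest as you found it. Stand every toppled magnet yoke upright on end on the lowered hatch and leave the screw tray and the bottle on the bench where they are.

Things in the scene. Friction and masses are not known exactly. Their poses are not given: they have to be found in the camera images.
- cabinet: White bench-top curing cabinet, fixed, 470 wide (own x), 220 deep (own y), 335 high. Origin at the centre of its underside; the side with the hatch is its +y face. Above 130 it is a hollow chamber behind the hatch, its floor level with the lowered hatch.
- hatch (a joint): Angle of the hatch about its level hinge: near 0 (up to 0.25) = raised, closing the front; 1.571 = fully down, lying level as a shelf (hard stop). It turns about the cabinet's x axis, its free upper edge moving out (cabinet +y) and down. The hinge is stiff by friction (about 3 N at the ring moves it), so it stays wherever it is left.
- hatch_hinge (a point): Middle of the hatch's hinge line, 130 above the bench at the foot of the cabinet's opening, on the panel's mid-plane. Its frame turns with the hatch: x along the hinge (= cabinet x), z along the panel from hinge to free edge, y out of its outer face. Panel: aluminium, 420 wide (x), 180 long (z = 0 to 180), 12 thick (y = -6 to +6).
- shelf_mid (a point): Middle of the hatch panel's inner face (x 0, y -6, z 90 in the hatch_hinge frame, same axes): the top of the shelf once the hatch is down, then 136 above the bench. Cheeks 20 high and 6 thick stand along both its sides, a lip 10 high and 6 thick along its free edge.
- eye (a point): Centre of the dark steel ring on the hatch's outer face, 30 out (y) and 155 from the hinge (z) in the hatch_hinge frame, at mid-width. The ring stands in the plane square to the hinge, so its hole (octagonal, about 34 clear) runs along the cabinet's x; bar 8 thick. The same frame directions as hatch_hinge.
- pole: Hook pole, loose, 0.22 kg. Origin at the grip point in the handle, near the balance point; own x runs along it to the hooked tip. Black handle 24 x 24 from x = -90 to +60; aluminium rod 14 x 14 to x = 220; at x = 215 a round steel prong 10 thick stands out sideways along own +y to y = 57. It starts lying level in the rest, tip towards the cabinet, prong level and pointing away from the robot.
- prong (a point): Middle of the pole's prong (pole x = 215, y = 30, z = 0).
- rest: Grey plastic rest for the pole, fixed: a plate 260 x 50 with two U-shaped saddles at own x = -70 (slot 36 wide, for the handle, floor 30 high) and x = +130 (slot 26 wide, for the rod, floor 35 high), saddle walls up to 48. Origin on its underside; when the pole lies in it the pole's origin is 42 above the rest's origin and the axes of both agree.
- yoke1: Arched magnet yoke, plain dark tunnel-shaped bar (inverted U): 70 long (own x), 48 wide (y), 46 high (z, crown at +z), walls 12, outer sides flat over the lower 24; 0.3 kg (varies). Origin at the centre of its bounding box. Starts lying on its two feet like a little tunnel, z up. Upright on end = own x vertical, either end up (origin then 35 above its support). May be absent.
- yoke2: Arched magnet yoke, plain dark tunnel-shaped bar (inverted U): 70 long (own x), 48 wide (y), 46 high (z, crown at +z), walls 12, outer sides flat over the lower 24; 0.3 kg (varies). Origin at the centre of its bounding box. Starts lying on its two feet like a little tunnel, z up. Upright on end = own x vertical, either end up (origin then 35 above its support). May be absent.
- yoke3: Arched magnet yoke, plain dark tunnel-shaped bar (inverted U): 70 long (own x), 48 wide (y), 46 high (z, crown at +z), walls 12, outer sides flat over the lower 24; 0.3 kg (varies). Origin at the centre of its bounding box. Starts lying on its two feet like a little tunnel, z up. Upright on end = own x vertical, either end up (origin then 35 above its support). May be absent.
- yoke4: Arched magnet yoke, plain dark tunnel-shaped bar (inverted U): 70 long (own x), 48 wide (y), 46 high (z, crown at +z), walls 12, outer sides flat over the lower 24; 0.3 kg (varies). Origin at the centre of its bounding box. Starts lying on its two feet like a little tunnel, z up. Upright on end = own x vertical, either end up (origin then 35 above its support). May be absent.
- screw_tray: Clear tray of cap screws, 120 x 90 x 30; origin at its underside. Leave alone.
- solvent_bottle: White bottle, 60 diameter, 150 high; origin at its underside. Leave alone.
There are look-alikes about, which are no part of the job. What is shaped like the yoke4 but blue, orange or purple is not meant.

How it is judged (in metres and radians):
On the way, in this order (a step that is already met when the one before it is completed fails the run):
1. the pole's prong is in the ring of the raised hatch (distance between prong and eye below 0.025 m and value of joint hatch below 0.6 rad), for 0.1 s.
2. the hatch has been swung fully down (value of joint hatch above 1.48 rad), for 0.2 s.
At the end, for the whole second after the job is handed in: hatch fully down (over 1.48 rad); pole at rest in its rest (within 25 mm along, 12 mm across, 5 mm in height, 0.08 rad of its axis); every yoke present stands on end on the lowered hatch (within 0.12 rad of upright, its centre over the panel), at rest (value of joint hatch above 1.48 rad and x of pole in the frame of rest between -0.025 and 0.025 m and y of pole in the frame of rest between -0.012 and 0.012 m and z of pole in the frame of rest between 0.037 and 0.047 m and angle between the x axis of pole and the x axis of rest, either way round below 0.08 rad and linear speed of each of pole, yoke1, yoke2, yoke3, yoke4 below 0.03 m/s and (angle between yoke1's own x axis and vertical below 0.12 rad or angle between yoke1's own x axis and vertical above 3.02 rad) and y of yoke1 in the frame of hatch_hinge between -0.05 and -0.033 m and z of yoke1 in the frame of hatch_hinge between 0 and 0.18 m and x of yoke1 in the frame of hatch_hinge between -0.21 and 0.21 m and (angle between yoke2's own x axis and vertical below 0.12 rad or angle between yoke2's own x axis and vertical above 3.02 rad) and y of yoke2 in the frame of hatch_hinge between -0.05 and -0.033 m and z of yoke2 in the frame of hatch_hinge between 0 and 0.18 m and x of yoke2 in the frame of hatch_hinge between -0.21 and 0.21 m and (angle between yoke3's own x axis and vertical below 0.12 rad or angle between yoke3's own x axis and vertical above 3.02 rad) and y of yoke3 in the frame of hatch_hinge between -0.05 and -0.033 m and z of yoke3 in the frame of hatch_hinge between 0 and 0.18 m and x of yoke3 in the frame of hatch_hinge between -0.21 and 0.21 m and (angle between yoke4's own x axis and vertical below 0.12 rad or angle between yoke4's own x axis and vertical above 3.02 rad) and y of yoke4 in the frame of hatch_hinge between -0.05 and -0.033 m and z of yoke4 in the frame of hatch_hinge between 0 and 0.18 m and x of yoke4 in the frame of hatch_hinge between -0.21 and 0.21 m); the robot touches nothing.
It fails at once if the gripper or arm pushes on the hatch before it is down (value of joint hatch below 1.4 rad and contact force between any of the fingers, the arm and hatch above 1 N).
It fails at once if the hatch is slammed (faster than 3 rad/s) (velocity of joint hatch above 3 rad/s).
It fails at once if the screw tray is moved more than 30 mm (distance of screw_tray from where it was at the start of the episode above 0.03 m).
It fails at once if the solvent bottle is moved more than 30 mm (distance of solvent_bottle from where it was at the start of the episode above 0.03 m).
Of yoke1, yoke2, yoke3, yoke4 only 2 to 3 are there at a start; the rules pass over those that are not, and their reading is None.
At some moment in a run one of yoke1, yoke2, yoke3, yoke4 may be knocked a few centimetres aside while the robot is not near it.
It also fails if it takes over 210 s, if anything falls off the work surface, if the arm or the gripper's body presses on something with over 40 N, if the wrist force passes 120 N, or if a joint passes its speed limit or range.

## Robot

A 6-joint arm with a two-finger parallel gripper is mounted at the origin on the work surface. World frame = base frame: x ahead of the robot, y to its left, z up, the work surface at z = 0. Lengths are in mm, angles in rad, forces in N, time in s.
With the tool pointing down it reaches from about 400 to 925 mm from the base axis. Payload 12.5 kg.
Tool frame: the origin (TCP) lies on the mounting face of the last link; the fingertips stand 190 mm ahead of it and the grasp point (between the pads) lies 171 mm ahead of it; z points along the fingers, y is the line along which they close (so a half turn about z gives the same grasp; the last joint's range is limited). The gripper opens to 95 mm and grips with 3 to 60 N. Pads are 20 mm wide; open, the fingers measure 119 mm over their backs; the gripper's body (75 mm by 180 mm) begins 59 mm behind the grasp point.
Start: joints at [-1.287, 0.491, 1.559, -0, 1.092, -0.106], TCP at [237.521, -578.108, 404.761] pointing down, gripper open.
Joint ranges: [-3.1, 3.1], [-0.84, 2.19], [0.05, 2.79], [-1.13, 4.28], [0.06, 2.93], [-2.69, 2.69]. Speed limits (rad/s): [2.22, 2.22, 2.79, 3.14, 3.14, 3.14].

## Interface

Orientations are given as [roll, pitch, yaw] about the fixed x, y, z axes, in that order (R = Rz(yaw) Ry(pitch) Rx(roll)).
In Python, from cell import * gives the robot as it stands.
- The arm moves only by the tool arm_command, never from a script. Its argument "rows" is a list that holds one entry, the list of rows, each a list of 7 numbers: the shift along the tool's x, y, z normalised to -1 to 1, where 1 is 0.15 m, then the turn, a rotation vector about the tool's x, y, z normalised to -1 to 1, where 1 is 360 degrees, then the opening, from -1 (shut) to 1 (fully open). A call has 1 to 10 rows; each row is the pose to reach, as a shift and turn from the pose commanded when the call began, along the tool's axes at that moment, turning the shorter way round; what a row does not reach only later rows make up. A row lasts 1/12 s, in which the tool goes at most 41.7 mm and 7.16 degrees, less where a joint would pass 70% of its speed; a pose out of reach is approached as far as the arm can. A call with a number of a shift or a turn outside -1 to 1 is refused whole. A call with a gripper value outside its range is refused whole. The fingers move at their own pace and stop on an object; the grip force is fixed at half the most. Time passes only in rows, so rows that repeat a pose let the fingers close. It gives the time, the measured TCP pose, the force, the opening and the grip force at its end, in the units of the state.
- state(): the state, without advancing time (a new reading comes with each control period).
- read_camera(name): name is "scene" or "top"; returns (picture, depth): 384x512x3 uint8, red, green, blue; 384x512 float32, mm along the optical axis (not along the pixel's ray), 0 where there is no reading.
- get_calibration(name): a dict with "camera_matrix" (3x3 intrinsics, pixels), "position" and "orientation" of the camera in the world. Camera axes: x right, y up, looking along -z (the intrinsics and any distortion apply to the point x, -y, -z); pixel columns grow to the right and rows downward; lengths in mm; the calibration is good to about 2 mm. A picture is of the moment at which its call begins. get_calibration takes no time and is no camera call.
- job_done(): hands the job in; it is judged then, once.
The state is a dict: "t": time; "joints": joint angles; "qvel": joint speeds; "tau": joint torques, N m; "eef_pos": TCP position; "tcp_rot": TCP orientation; "ft_force": force on the tool from outside, world axes, zero at the start; "moment": the same for the moment, N m; "opening": opening from 0.0 (shut) to 1.0 (fully open); "grip_force": force on a finger pad.
Only numpy, scipy, OpenCV 4.12 (cv2) and the standard library are available. Lean on these libraries where they do the work, as an engineer would, in place of code of your own. Each camera call takes 0.05 s, during which the arm holds its last target. There are 200 camera calls.

## Working session

There is one attempt and no reset: what is moved stays moved. The work goes in short steps, Python scripts to look and compute and a tool call to move; the robot and the scene stay as the last step left them, time stands still between calls to the robot, and variables do not carry over. Pictures are saved under pics/ and viewed, at most 14 in all, crops included, and the job is handed in when it is done.

Besides the shell and the picture viewer there is one more tool, called after "Call:" in YAML: its name, and indented under it one key for each argument. arm_command: Moves the arm, as the interface text tells. Its arguments: {"type":"object","properties":{"rows":{"type":"array","items":{"type":"array","items":{"type":"array","items":{"type":"number","minimum":-1,"maximum":1}}}}},"required":["rows"]}

```bash
ls; mkdir -p pics; python3 - <<'E'
from cell import *
import cv2,numpy as np
for n in("scene","top"):
    im,d=read_camera(n); np.savez(f"pics/{n}0.npz",im=im,d=d)
    cv2.imwrite(f"pics/{n}0.png",cv2.resize(im[:,:,::-1],(768,576)))
    print(n,get_calibration(n))
print(state())
E
```

```text
pics
scene {'camera_matrix': array([[497.8597025 ,   0.        , 258.77816223],
       [  0.        , 497.8597025 , 188.70711081],
       [  0.        ,   0.        ,   1.        ]]), 'position': array([1182.22387184,  536.43471552, 1537.53369953]), 'orientation': array([ 0.5471219 , -0.01375397,  2.30959707])}
top {'camera_matrix': array([[434.31272155,   0.        , 257.45458507],
       [  0.        , 434.31272155, 192.31002197],
       [  0.        ,   0.        ,   1.        ]]), 'position': array([ 430.90823365,   -4.47597247, 1468.4149278 ]), 'orientation': array([ 7.98229767e-02,  6.55478504e-04, -1.56219921e+00])}
{'t': 0.1, 'joints': array([-1.28659201e+00,  4.91473434e-01,  1.55940244e+00, -2.58172093e-05,
        1.09167601e+00, -1.05605089e-01]), 'qvel': array([-0.00059201, -0.00034179, -0.00284877,  0.0001126 ,  0.00141425,
        0.00022853]), 'tau': array([ 2.35649371e-03, -6.13624620e+01, -2.58607686e+01,  6.93877763e-02,
        4.69964545e-02, -4.80012966e-05]), 'eef_pos': array([ 237.51417134, -578.07338853,  404.23135159]), 'tcp_rot': array([-3.14063635e+00, -7.83403862e-05,  3.89821278e-01]), 'ft_force': array([0.80286236, 0.22756765, 0.46228281]), 'moment': array([ 0.03892484,  0.0177177 , -0.02050596]), 'grip_force': 0.0, 'opening': 0.9996340609844959}
```

View pics/scene0.png

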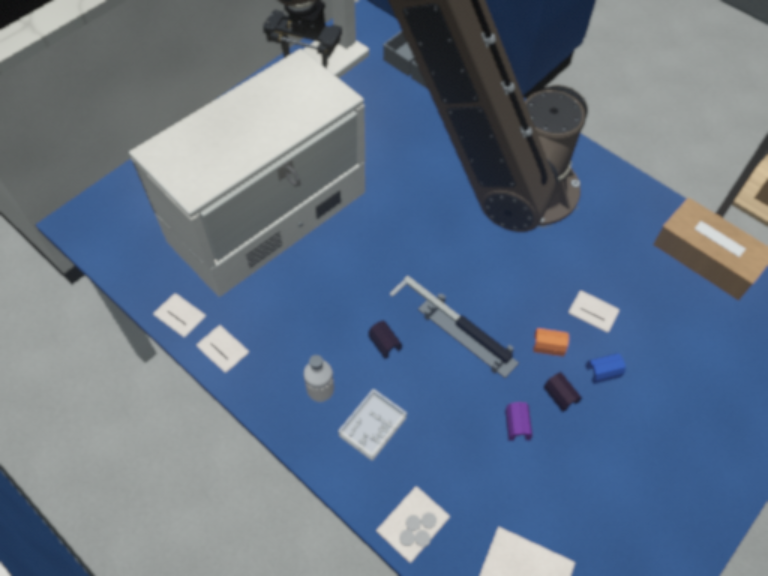

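View pics/top0.png

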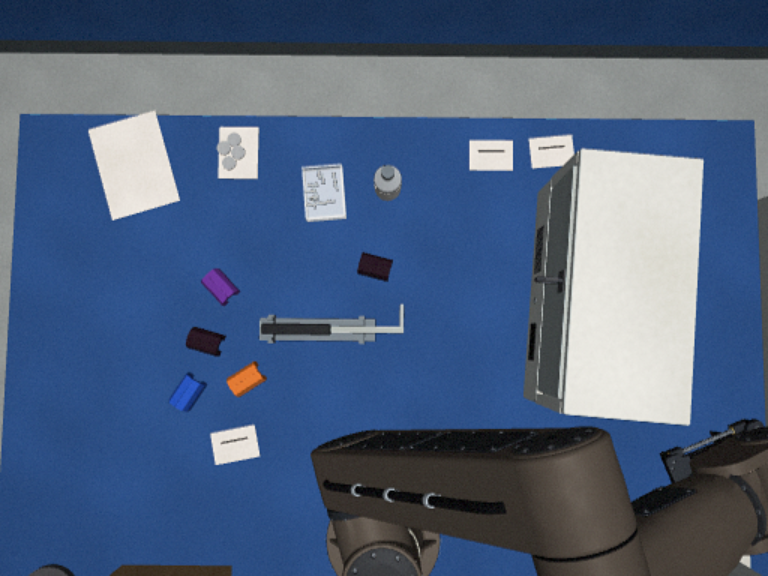

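The scene view shows the cabinet (raised hatch and ring at about 290,175), the pole in its rest, and two dark yokes at (385,340) and (562,390). The top view shows the same yokes at (375,266) and (205,341). The arm may be hiding others.

```bash
cat > h.py <<'E'
import numpy as np,cv2
from cell import *
from scipy.spatial.transform import Rotation as R
def rot(o): return R.from_euler('xyz',o).as_matrix()
def cloud(n,d):
    c=get_calibration(n);K=c["camera_matrix"];v,u=np.mgrid[:384,:512]
    p=np.stack([(u-K[0,2])/K[0,0]*d,-(v-K[1,2])/K[1,1]*d,-d],-1)
    return p@rot(c["orientation"]).T+c["position"]
def rayz(n,u,v,z):
    c=get_calibration(n);K=c["camera_matrix"]
    r=rot(c["orientation"])@np.array([(u-K[0,2])/K[0,0],-(v-K[1,2])/K[1,1],-1]);p=c["position"]
    return p+r*(z-p[2])/r[2]
def tri(u1,v1,u2,v2):  # scene, top
    A=[];b=[]
    ps=[];
    for n,u,v in(("scene",u1,v1),("top",u2,v2)):
        a=rayz(n,u,v,0);c=get_calibration(n)["position"];r=(a-c)/np.linalg.norm(a-c)
        M=np.eye(3)-np.outer(r,r);A.append(M);b.append(M@c)
    x=np.linalg.lstsq(np.vstack(A),np.hstack(b),rcond=None)[0]
    return x,[np.linalg.norm(A[i]@x-b[i]) for i in(0,1)]
def save(n,tag,box=None,s=4):
    im,d=read_camera(n);np.savez(f"pics/{n}{tag}.npz",im=im,d=d)
    if box:x0,y0,x1,y1=box;im=im[y0:y1,x0:x1]
    cv2.imwrite(f"pics/{n}{tag}.png",cv2.resize(im[:,:,::-1],None,fx=s,fy=s,interpolation=cv2.INTER_CUBIC));return d
def yokes(n,im,d):
    P=cloud(n,d);f=im.astype(int)
    m=((f.max(2)<70)&(P[...,2]>8)&(P[...,2]<70)&(d>0)&(P[...,0]>250)).astype(np.uint8)
    k,l,st,_=cv2.connectedComponentsWithStats(m)
    for i in range(1,k):
        if 60<st[i,4]<1500:
            q=P[l==i];t=q[q[:,2]>np.percentile(q[:,2],60)]
            (c,s,a)=cv2.minAreaRect(q[:,:2].astype(np.float32))
            print(n,"dark",st[i,:5],"mean",q.mean(0).round(1),"ztop",np.percentile(q[:,2],95).round(1),"rect",np.round(c,1),np.round(s,1),round(a,1))
E
python3 - <<'E'
from h import *
for n in("scene","top"):
    f=np.load(f"pics/{n}0.npz");im,d=f["im"],f["d"];P=cloud(n,d)
    yokes(n,im,d)
    bl=(im[...,2]>90)&(im[...,0]<70)&(P[...,2]<30);print("table z",np.median(P[bl][:,2]))
    t=(abs(P[...,2]-335)<8)&(im.min(2)>150);q=P[t];print("cab top",cv2.minAreaRect(q[:,:2].astype(np.float32)),q[:,2].mean())
# crops
f=np.load("pics/top0.npz")["im"][:,:,::-1];g=np.load("pics/scene0.npz")["im"][:,:,::-1]
a=cv2.resize(f[185:240,165:290],(800,352),interpolation=cv2.INTER_CUBIC)
b=cv2.resize(g[90:140,160:225],(312,240),interpolation=cv2.INTER_CUBIC)
c=cv2.resize(f[160:215,340:405],(284,240),interpolation=cv2.INTER_CUBIC)
o=np.zeros((600,800,3),np.uint8);o[:352]=a;o[360:600,:312]=b;o[360:600,400:684]=c;cv2.imwrite("pics/crop1.png",o)
g2=cv2.resize(g[170:260,250:360],(733,600),interpolation=cv2.INTER_CUBIC);cv2.imwrite("pics/crop2.png",g2)
E
```

```text
scene dark [211 129  16  16  93] mean [ 433.4 -319.3   53.6] ztop 67.7 rect [ 434.3 -319.3] [10.7 77.3] 87.3
scene dark [305 212  36  30 268] mean [463.4 198.8  51.8] ztop 58.9 rect [462.8 195. ] [ 25.2 143.9] 2.1
scene dark [247 215  20  23 250] mean [607.9  26.6  38.7] ztop 49.0 rect [604.8  24.9] [65.2 43.4] 76.8
scene dark [363 250  24  24 257] mean [440.8 397.4  35.3] ztop 48.7 rect [434.8 396.2] [68.9 42.9] 76.2
table z -0.45752354859928346
cab top ((535.603515625, -437.57843017578125), (229.89859008789062, 474.4497985839844), 85.55335998535156) 334.7595406176093
top dark [356 152   5  31  93] mean [ 631.1 -332.9   47.3] ztop 66.9 rect [ 631.  -332.8] [ 3.8 99.4] 84.7
top dark [238 168  24  19 306] mean [594.5  24.8  39.9] ztop 48.4 rect [596.2  24.2] [69.6 48.6] 75.7
top dark [174 215  46  13 329] mean [454.9 195.8  53.6] ztop 59.3 rect [456.  194.8] [ 39.6 146.7] 7.9
top dark [352 215   5  26  69] mean [ 433.4 -316.6   49.7] ztop 68.8 rect [ 432.8 -316.4] [ 3.5 81.4] 85.1
top dark [124 218  26  19 328] mean [427.8 395.   40.2] ztop 49.3 rect [426.9 396.8] [71.5 47. ] 74.1
table z 0.4769800898225185
cab top ((533.6651000976562, -436.2919921875), (220.1454315185547, 468.8843994140625), 85.3466567993164) 335.11483937024246
```

View pics/crop1.png

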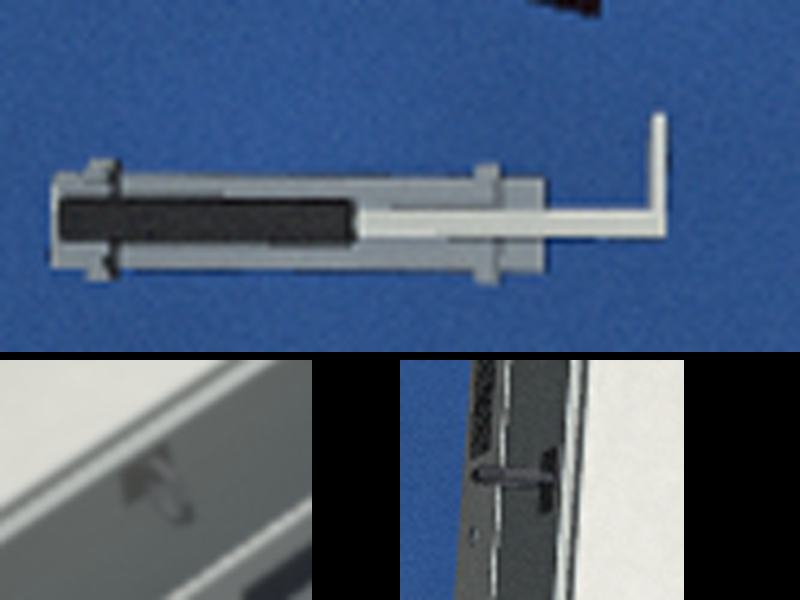

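View pics/crop2.png

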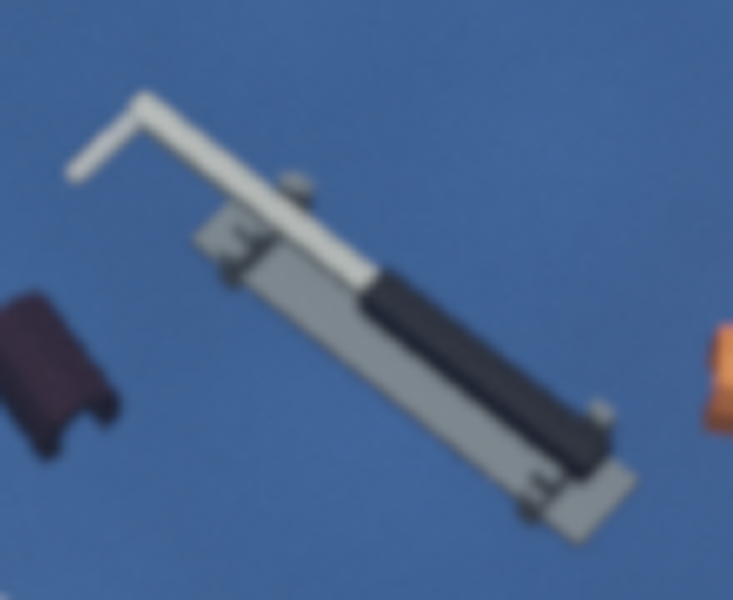

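Crop 1 shows the pole from above: handle end near (60,220), tip corner (666,222) and prong tip (659,113). It also shows the ring against the slightly open hatch. Crop 2 shows the same tip corner at (145,92). Next I fit the cabinet, hatch and pole geometry.

```bash
python3 - <<'E'
from h import *
yaw=-np.radians(4.65);X=np.array([np.cos(yaw),np.sin(yaw),0]);Y=np.array([-X[1],X[0],0]);C=np.array([533.7,-436.3,0])
for n in("scene","top"):
    f=np.load(f"pics/{n}0.npz");im,d=f["im"],f["d"];P=cloud(n,d);q=(P-C).reshape(-1,3);L=np.stack([q@X,q@Y,q[:,2]],1);c=im.reshape(-1,3)
    m=(abs(L[:,0])<195)&(abs(L[:,0])>30)&(L[:,2]>150)&(L[:,2]<300)&(L[:,1]>95)&(L[:,1]<220)&(c.max(1)<140)
    M=L[m];co=np.linalg.lstsq(np.c_[M[:,2],np.ones(len(M))],M[:,1],rcond=None)[0]
    print(n,"hatch pts",m.sum(),"y=%.3f z+%.1f"%tuple(co),"ang",np.arctan(co[0]),"y@130",co@[130,1],"resid",np.std(M[:,1]-M[:,[2]]@co[:1]-co[1]))
    y0=L[:,1]-(L[:,2]*co[0]+co[1])
    r=(abs(L[:,0])<60)&(L[:,2]>200)&(L[:,2]<345)&(y0>9)&(y0<70);Rr=L[r]
    print("ring",r.sum(),np.percentile(Rr,[2,50,98],axis=0).round(1).tolist())
    w=(abs(L[:,0])<220)&(L[:,2]>20)&(L[:,2]<110)&(L[:,1]>95)&(L[:,1]<125);print("lower front y",np.median(L[w][:,1]), "x range lower", np.percentile(L[w][:,0],[1,99]))
z=49
cr=lambda x,y:(165+x/6.4,185+y/6.4)
for nm,p,z in(("handle end",cr(60,221),54),("handle/rod",cr(353,221),54),("rod a",cr(365,223),49),("tip",cr(666,223.5),49),("prongtip",cr(659,113),47),("plateL",cr(51,222),5),("plateR",cr(545,225),5)):
    print(nm,rayz("top",*p,z).round(1))
s=lambda x,y:(250+x/6.667,170+y/6.667)
print("tip tri",tri(*s(143,95),*cr(663,214)),"prongtip",tri(*s(70,177),*cr(659,113)))
E
```

```text
scene hatch pts 2330 y=0.025 z+104.5 ang 0.024823933820132784 y@130 107.76699419561825 resid 2.0706554948077636
ring 63 [[-0.9, 121.2, 262.9], [4.3, 141.0, 292.6], [8.0, 164.3, 313.0]]
lower front y 107.76239138663358 x range lower [-214.49149921  215.100413  ]
top hatch pts 1348 y=0.025 z+106.7 ang 0.0252340219401597 y@130 110.02142227125195 resid 0.5780828095622877
ring 63 [[-5.0, 123.9, 264.3], [-2.4, 143.3, 303.1], [1.9, 162.7, 312.9]]
lower front y 110.27637089662315 x range lower [-216.28814495  217.5959349 ]
handle end [453.  266.8  54. ]
handle/rod [454.2 117.9  54. ]
rod a [453.3 112.2  49. ]
tip [454.4 -41.2  49. ]
prongtip [510.9 -37.3  47. ]
plateL [453.1 280.9   5. ]
plateR [453.8  21.2   5. ]
tip tri (array([458.03799947, -37.99044616,  54.87775381]), [np.float64(1.8549254004423552), np.float64(1.8549254004421687)]) prongtip (array([511.67918448, -37.83264992,  36.33464004]), [np.float64(0.3367384650366713), np.float64(0.33673846503656485)])
```

Call:
arm_command:
  rows:
    - [[0, 0, -0.3, 0, 0, 0, 1], [0, 0, -0.6, 0, 0, 0, 1], [0, 0, -0.8, 0, 0, 0, 1], [0, 0, -1, 0, 0, 0, 1], [0, 0, -1, 0, 0, 0, 1], [0, 0, -1, 0, 0, 0, 1]]

```text
t: 0.6
eef_pos: [237.5, -577.8, 555.9]
tcp_rot: [3.139, 0.0, 0.39]
ft_force: [-0.7, -0.3, 0.4]
opening: 1.001
grip_force: 0.0
```

Call:
arm_command:
  rows:
    - [[0.04, -0.1, 0, 0, 0, -0.02, 1], [0.1, -0.2, 0, 0, 0, -0.04, 1], [0.15, -0.3, 0, 0, 0, -0.06, 1], [0.2, -0.4, 0, 0, 0, -0.08, 1], [0.25, -0.6, 0, 0, 0, -0.1, 1], [0.3, -0.7, 0, 0, 0, -0.12, 1], [0.38, -0.92, 0, 0, 0, -0.14, 1], [0.38, -0.92, 0, 0, 0, -0.16, 1], [0.38, -0.92, 0, 0, 0, -0.178, 1], [0.38, -0.92, 0, 0, 0, -0.188, 1]]

```text
t: 1.43
eef_pos: [237.9, -428.3, 553.3]
tcp_rot: [-3.141, -0.002, 1.578]
ft_force: [1.0, 0.6, 0.5]
opening: 0.998
grip_force: 0.0
```

Call:
arm_command:
  rows:
    - [[0.2, 0.1, 0, 0, 0, 0, 1], [0.4, 0.2, 0, 0, 0, 0, 1], [0.6, 0.3, 0, 0, 0, 0, 1], [0.8, 0.4, 0, 0, 0, 0, 1], [1, 0.5, 0, 0, 0, 0, 1], [1, 0.5, 0, 0, 0, 0, 1], [1, 0.5, 0, 0, 0, 0, 1]]

```text
t: 2.02
eef_pos: [313.2, -277.7, 553.7]
tcp_rot: [-3.14, -0.001, 1.574]
ft_force: [-0.4, 0.3, 0.3]
opening: 1.003
grip_force: 0.0
```

Call:
arm_command:
  rows:
    - [[0.2, 0.1, 0, 0, 0, 0, 1], [0.4, 0.2, 0, 0, 0, 0, 1], [0.6, 0.3, 0, 0, 0, 0, 1], [0.8, 0.4, 0, 0, 0, 0, 1], [1, 0.5, 0, 0, 0, 0, 1], [1, 0.5, 0, 0, 0, 0, 1], [1, 0.5, 0, 0, 0, 0, 1]]

```text
t: 2.6
eef_pos: [388.3, -128.5, 553.8]
tcp_rot: [-3.14, -0.0, 1.573]
ft_force: [0.1, 0.5, -0.1]
opening: 1.0
grip_force: 0.0
```

```bash
cat >> h.py <<'E'
def down(yaw,tilt=0): # tool matrix: pointing down, tool x at yaw (deg), tilted about tool y
    return (R.from_euler('z',yaw,degrees=True)*R.from_euler('x',180,degrees=True)*R.from_euler('y',tilt,degrees=True))
def plan(g,T=None,L=171):
    s=state();Rc=R.from_euler('xyz',s["tcp_rot"]);T=T or Rc
    p=np.array(g)-L*T.as_matrix()[:,2]
    print("shift",(Rc.inv().apply(p-s["eef_pos"])/150).round(3),"turn",((Rc.inv()*T).as_rotvec()/2/np.pi).round(4),"| t",round(s["t"],2),"tcp",s["eef_pos"].round(1),"grasp",(s["eef_pos"]+L*Rc.as_matrix()[:,2]).round(1),"j",s["joints"].round(2))
E
python3 - <<'E'
from h import *
save("top","1",s=1.5);yokes("top",*[np.load("pics/top1.npz")[k] for k in("im","d")])
plan([453.8,148,100],down(90))
E
```

```text
top dark [356 151   5  32  90] mean [ 632.  -333.    46.9] ztop 66.4 rect [ 631.9 -333. ] [  4.3 100.9] 85.9
top dark [238 168  24  19 307] mean [594.5  24.6  40.3] ztop 48.7 rect [596.4  23.9] [69.5 49.1] 75.2
top dark [174 215  46  13 330] mean [455.  196.3  53.5] ztop 58.9 rect [455.9 195.2] [ 39.6 147.6] 7.9
top dark [352 215   5  26  71] mean [ 433.7 -316.7   48.3] ztop 67.3 rect [ 432.2 -316.7] [ 4.4 82.2] 85.1
top dark [124 218  26  20 331] mean [427.7 394.9  40.2] ztop 49.4 rect [426.9 396.8] [70.2 47.1] 73.8
shift [1.848 0.444 1.886] turn [-0.0003 -0.      0.0002] | t 2.65 tcp [ 388.  -129.3  553.9] grasp [ 387.7 -129.3  382.9] j [-0.48  0.03  1.8  -0.    1.31 -0.48]
```

View pics/top1.png

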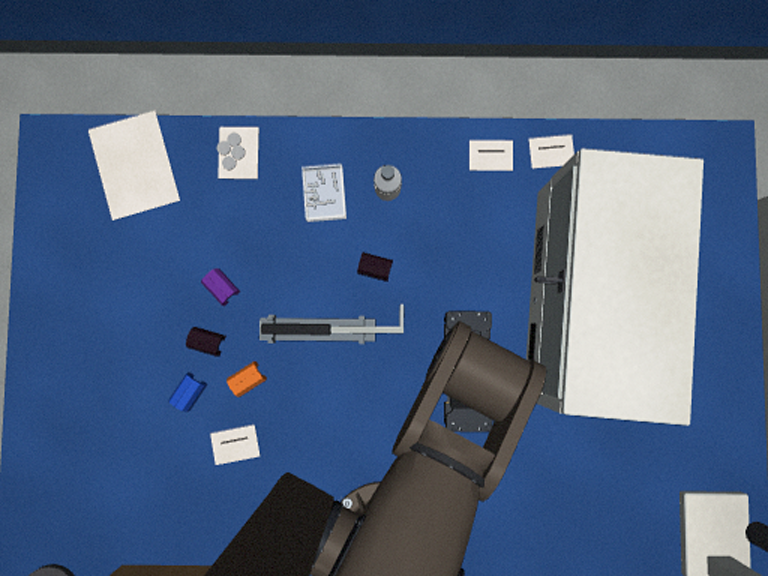

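The top view with the arm moved shows only two dark yokes, at (375,266) and (205,341). The ring is at about (545,281), and nothing was hidden under the arm. Next I go to the pole.

Call:
arm_command:
  rows:
    - [[0.2, 0.1, 0.1, 0, 0, 0, 1], [0.4, 0.2, 0.2, 0, 0, 0, 1], [0.6, 0.3, 0.3, 0, 0, 0, 1], [0.8, 0.4, 0.4, 0, 0, 0, 1], [1, 0.44, 0.5, 0, 0, 0, 1], [1, 0.44, 0.5, 0, 0, 0, 1], [1, 0.44, 0.5, 0, 0, 0, 1]]

```text
t: 3.23
eef_pos: [454.1, 20.6, 478.6]
tcp_rot: [-3.139, 0.0, 1.572]
ft_force: [-0.1, 0.7, 0.7]
opening: 0.998
grip_force: 0.0
```

Call:
arm_command:
  rows:
    - [[0.2, 0, 0.2, 0, 0, 0, 1], [0.4, 0, 0.4, 0, 0, 0, 1], [0.6, 0, 0.6, 0, 0, 0, 1], [0.85, 0, 0.8, 0, 0, 0, 1], [0.85, 0, 0.8, 0, 0, 0, 1], [0.85, 0, 0.8, 0, 0, 0, 1], [0.85, 0, 0.8, 0, 0, 0, 1]]

```text
t: 3.82
eef_pos: [454.3, 147.3, 360.3]
tcp_rot: [3.141, 0.0, 1.57]
ft_force: [0.2, 0.6, 0.1]
opening: 0.998
grip_force: 0.0
```

```bash
python3 - <<'E'
from h import *
plan([453.8,148,42],down(90))
E
```

```text
shift [ 0.005 -0.004  0.982] turn [ 0.0001  0.0001 -0.0001] | t 3.82 tcp [454.3 147.3 360.3] grasp [454.4 147.2 189.3] j [ 0.18  0.34  1.96 -0.    0.84  0.18]
```

Call:
arm_command:
  rows:
    - [[0, 0, 0.25, 0, 0, 0, 1], [0, 0, 0.5, 0, 0, 0, 1], [0, 0, 0.7, 0, 0, 0, 1], [0, 0, 0.85, 0, 0, 0, 1], [0, 0, 0.95, 0, 0, 0, 1], [0, 0, 0.98, 0, 0, 0, 1], [0, 0, 0.98, 0, 0, 0, 1]]

```text
t: 4.4
eef_pos: [454.5, 147.3, 213.0]
tcp_rot: [3.141, 0.0, 1.569]
ft_force: [-0.2, 0.6, 1.2]
opening: 1.001
grip_force: 0.0
```

Call:
arm_command:
  rows:
    - [[0, 0, 0, 0, 0, 0, -1], [0, 0, 0, 0, 0, 0, -1], [0, 0, 0, 0, 0, 0, -1], [0, 0, 0, 0, 0, 0, -1], [0, 0, 0, 0, 0, 0, -1], [0, 0, 0, 0, 0, 0, -1], [0, 0, 0, 0, 0, 0, -1], [0, 0, 0, 0, 0, 0, -1], [0, 0, 0, 0, 0, 0, -1], [0, 0, 0, 0, 0, 0, -1]]

```text
t: 5.23
eef_pos: [453.7, 148.8, 212.7]
tcp_rot: [-3.142, 0.0, 1.571]
ft_force: [1.1, 0.4, 0.0]
opening: 0.355
grip_force: 0.0
```

Call:
arm_command:
  rows:
    - [[0, 0, -0.1, 0, 0, 0, -1], [0, 0, -0.25, 0, 0, 0, -1], [0, 0, -0.4, 0, 0, 0, -1], [0, 0, -0.6, 0, 0, 0, -1], [0, 0, -0.8, 0, 0, 0, -1], [0, 0, -1, 0, 0, 0, -1], [0, 0, -1, 0, 0, 0, -1]]

```text
t: 5.82
eef_pos: [454.0, 148.9, 367.2]
tcp_rot: [3.135, -0.001, 1.571]
ft_force: [1.3, 0.2, -1.5]
opening: 0.251
grip_force: 30.0
```

```bash
python3 - <<'E'
from h import *
print(state()["opening"],state()["eef_pos"])
save("scene","2",(240,130,360,240),5); save("top","2")
f=np.load("pics/top2.npz")["im"][:,:,::-1];cv2.imwrite("pics/top2.png",cv2.resize(f[170:250,150:300],(800,427),interpolation=cv2.INTER_CUBIC))
E
```

```text
0.2507057198772227 [453.98228628 148.89423561 367.2223323 ]
```

View pics/scene2.png

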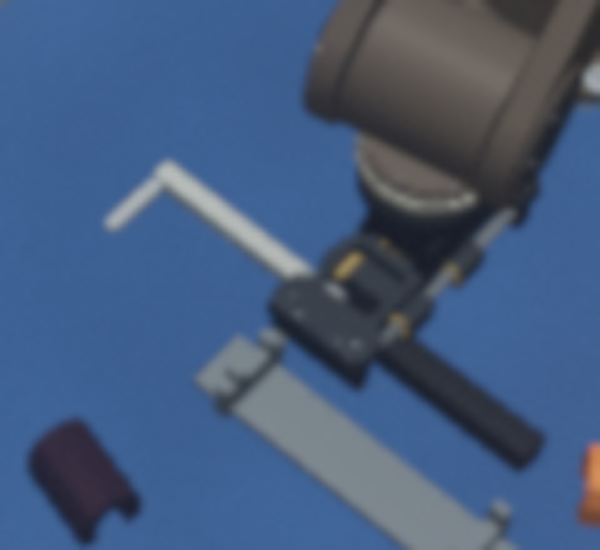

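View pics/top2.png

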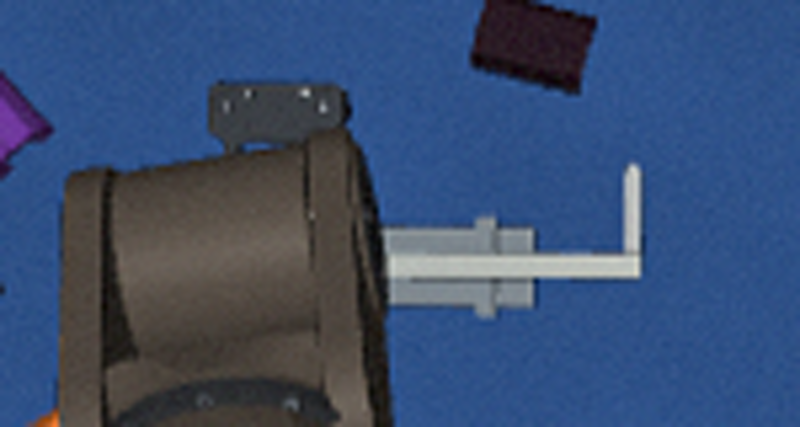

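Both crops show the pole held level, prong pointing +x. Tip corner is at (640,265) in the top crop and prong tip at (632,168). I'll measure its height next.

```bash
cat >> h.py <<'E'
def pole(n,tag,lo=(400,-350,90),hi=(640,110,330)):
    f=np.load(f"pics/{n}{tag}.npz");im,d=f["im"].astype(int),f["d"];P=cloud(n,d)
    m=(im.min(2)>110)&(im.max(2)-im.min(2)<40)&(P>lo).all(2)&(P<hi).all(2)
    q=P[m]; return q
E
python3 - <<'E'
from h import *
for n in("top","scene"):
    q=pole(n,"2"); print(n,len(q),np.percentile(q,[1,50,99],axis=0).round(1).tolist())
    r=q[q[:,0]<465]; 
    print(" rod z fit",np.polyfit(r[:,1],r[:,2],1).round(4),"x fit",np.polyfit(r[:,1],r[:,0],1).round(4),"y range",np.percentile(r[:,1],[1,99]).round(1))
    r=q[q[:,0]>470]; print(" prong",r.mean(0).round(1),np.percentile(r,[2,98],axis=0).round(1).tolist())
plan([453.8,148,196],down(90))
E
```

```text
top 572 [[406.9, -335.5, 118.8], [460.3, -316.3, 183.8], [634.2, 96.5, 329.7]]
 rod z fit [ -0.2439 190.2434] x fit [5.520000e-02 4.515979e+02] y range [-322.    98.6]
 prong [ 544.2 -284.5  260.5] [[472.8, -335.5, 118.8], [635.0, -31.5, 329.7]]
scene 946 [[402.9, -341.0, 107.9], [494.2, -325.1, 297.8], [636.1, 70.8, 329.6]]
 rod z fit [-1.695000e-01  1.861052e+02] x fit [7.100000e-02 4.560538e+02] y range [-332.6   78.1]
 prong [ 551.  -312.3  239.4] [[473.1, -340.6, 108.7], [635.5, -34.4, 329.1]]
shift [-0.005  0.003 -0.026] turn [ 0.0003 -0.      0.0001] | t 5.92 tcp [453.4 148.7 363.1] grasp [453.6 148.8 192.1] j [ 0.18  0.34  1.96 -0.    0.84  0.18]
```

```bash
python3 - <<'E'
from h import *
for n in("top","scene"):
    q=pole(n,"2",(400,-100,120),(560,110,330))
    r=q[q[:,0]<463]; 
    print(n," rod z fit",np.polyfit(r[:,1],r[:,2],1).round(4),"x fit",np.polyfit(r[:,1],r[:,0],1).round(4),"y range",np.percentile(r[:,1],[1,99]).round(1), np.percentile(r[:,2],[10,50,90]))
    r=q[q[:,0]>466]; print(" prong",r.mean(0).round(1),np.percentile(r,[2,98],axis=0).round(1).tolist())
E
```

```text
top  rod z fit [-1.430000e-02  1.815533e+02] x fit [4.200000e-03 4.534403e+02] y range [-37.6  98.6] [177.82533526 180.97602322 184.30149351]
 prong [487.1 -34.5 179.3] [[466.8, -37.5, 174.0], [508.3, -31.4, 184.3]]
scene  rod z fit [-6.100000e-03  1.822551e+02] x fit [2.40000e-03 4.56795e+02] y range [-41.1  81.9] [178.49595933 181.8627949  186.34518886]
 prong [487.4 -33.2 181. ] [[467.0, -40.7, 176.0], [512.8, -1.1, 190.0]]
```

The pole was gripped about 18 mm low because the fingers were still closing when I lifted. I'll set it down and regrip.

Call:
arm_command:
  rows:
    - [[0, 0, 0.2, 0, 0, 0, -1], [0, 0, 0.4, 0, 0, 0, -1], [0, 0, 0.6, 0, 0, 0, -1], [0, 0, 0.75, 0, 0, 0, -1], [0, 0, 0.82, 0, 0, 0, -1], [0, 0, 0.86, 0, 0, 0, -1], [0, 0, 0.88, 0, 0, 0, -1], [0, 0, 0.88, 0, 0, 0, -1], [0, 0, 0.88, 0, 0, 0, 0], [0, 0, 0.88, 0, 0, 0, 0]]

```text
t: 6.75
eef_pos: [453.3, 148.7, 229.7]
tcp_rot: [-3.14, 0.0, 1.571]
ft_force: [-0.1, -0.3, 0.1]
opening: 0.339
grip_force: 0.0
```

Call:
arm_command:
  rows:
    - [[0, 0, 0, 0, 0, 0, 0], [0, 0, 0, 0, 0, 0, 0], [0, 0, 0.06, 0, 0, 0, 0], [0, 0, 0.12, 0, 0, 0, 0], [0, 0, 0.12, 0, 0, 0, 0], [0, 0, 0.12, 0, 0, 0, -1], [0, 0, 0.12, 0, 0, 0, -1], [0, 0, 0.12, 0, 0, 0, -1], [0, 0, 0.12, 0, 0, 0, -1], [0, 0, 0.12, 0, 0, 0, -1]]

```text
t: 7.58
eef_pos: [453.6, 148.7, 212.9]
tcp_rot: [3.141, 0.0, 1.571]
ft_force: [-1.4, -0.5, 0.6]
opening: 0.253
grip_force: 29.9
```

Call:
arm_command:
  rows:
    - [[0, 0, 0, 0, 0, 0, -1], [0, 0, 0, 0, 0, 0, -1], [0, 0, 0, 0, 0, 0, -1], [0, 0, 0, 0, 0, 0, -1], [0, 0, 0, 0, 0, 0, -1], [0, 0, 0, 0, 0, 0, -1]]

```text
t: 8.08
eef_pos: [453.6, 148.7, 212.8]
tcp_rot: [3.142, 0.0, 1.571]
ft_force: [-1.0, -2.0, 5.8]
opening: 0.247
grip_force: 29.9
```

Call:
arm_command:
  rows:
    - [[0, 0, -0.1, 0, 0, 0, -1], [0, 0, -0.25, 0, 0, 0, -1], [0, 0, -0.4, 0, 0, 0, -1], [0, 0, -0.6, 0, 0, 0, -1], [0, 0, -0.8, 0, 0, 0, -1], [0, 0, -1, 0, 0, 0, -1], [0, 0, -1, 0, 0, 0, -1]]

```text
t: 8.67
eef_pos: [454.1, 148.9, 367.2]
tcp_rot: [3.134, -0.001, 1.571]
ft_force: [-0.1, 0.2, -2.2]
opening: 0.25
grip_force: 29.9
```

Call:
arm_command:
  rows:
    - [[-0.1, 0, -0.1, 0, 0, 0.002, -1], [-0.2, 0, -0.2, 0, 0, 0.004, -1], [-0.35, 0, -0.3, 0, 0, 0.006, -1], [-0.5, 0, -0.4, 0, 0, 0.008, -1], [-0.65, 0, -0.5, 0, 0, 0.01, -1], [-0.8, 0, -0.6, 0, 0, 0.013, -1], [-0.9, 0, -0.63, 0, 0, 0.013, -1], [-0.9, 0, -0.63, 0, 0, 0.013, -1], [-0.9, 0, -0.63, 0, 0, 0.013, -1]]

```text
t: 9.42
eef_pos: [453.7, 13.4, 456.5]
tcp_rot: [-3.141, -0.0, 1.488]
ft_force: [-0.2, 0.7, -2.6]
opening: 0.251
grip_force: 29.9
```

```bash
python3 - <<'E'
from h import *
plan([450.9,-104.5,286],down(85.35))
save("top","3");save("scene","3")
for n in("top","scene"):
    q=pole(n,"3",(400,-230,240),(545,0,330))
    r=q[q[:,0]<448]; 
    print(n," rod z fit",np.polyfit(r[:,1],r[:,2],1).round(4),"x fit",np.polyfit(r[:,1],r[:,0],1).round(4),"y range",np.percentile(r[:,1],[1,99]).round(1))
    r=q[q[:,0]>452]; print(" prong",r.mean(0).round(1),np.percentile(r,[2,98],axis=0).round(1).tolist())
E
```

```text
shift [-0.785  0.047 -0.004] turn [-0.0001 -0.     -0.0003] | t 9.42 tcp [453.7  13.4 456.5] grasp [453.6  13.4 285.5] j [-0.12  0.19  1.88  0.    1.07 -0.03]
top  rod z fit [1.490000e-02 2.950451e+02] x fit [4.950000e-02 4.475953e+02] y range [-172.9  -67.2]
 prong [ 472.9 -172.8  289.8] [[454.0, -176.4, 286.2], [492.0, -167.6, 294.5]]
scene  rod z fit [5.100000e-03 2.920954e+02] x fit [3.430000e-02 4.472445e+02] y range [-176.4  -64.6]
 prong [ 467.7 -143.9  289.9] [[452.0, -178.3, 283.4], [496.8, -66.8, 296.7]]
```

Call:
arm_command:
  rows:
    - [[-0.15, 0.01, 0, 0, 0, 0, -1], [-0.3, 0.02, 0, 0, 0, 0, -1], [-0.45, 0.03, 0, 0, 0, 0, -1], [-0.6, 0.04, 0, 0, 0, 0, -1], [-0.72, 0.05, 0, 0, 0, 0, -1], [-0.78, 0.05, 0, 0, 0, 0, -1], [-0.78, 0.05, 0, 0, 0, 0, -1], [-0.78, 0.05, 0, 0, 0, 0, -1]]

```text
t: 10.18
eef_pos: [451.7, -102.9, 456.8]
tcp_rot: [-3.141, -0.0, 1.489]
ft_force: [0.2, -0.2, -1.5]
opening: 0.252
grip_force: 29.9
```

```bash
python3 - <<'E'
from h import *
plan([530.6,-111,286],down(85.35))
save("top","4");save("scene","4")
f=np.load("pics/top4.npz")["im"][:,:,::-1];g=np.load("pics/scene4.npz")["im"][:,:,::-1]
a=cv2.resize(f[165:240,310:390],(640,600),interpolation=cv2.INTER_CUBIC)[:, :400]
b=cv2.resize(g[85:160,170:220],(400,600),interpolation=cv2.INTER_CUBIC)
cv2.imwrite("pics/c4.png",np.hstack([a,b]))
E
```

```text
shift [-0.011  0.529 -0.002] turn [-0.0001 -0.0001 -0.0001] | t 10.18 tcp [ 451.7 -102.9  456.8] grasp [ 451.6 -102.8  285.8] j [-0.37  0.2   1.86  0.    1.08 -0.29]
```

View pics/c4.png

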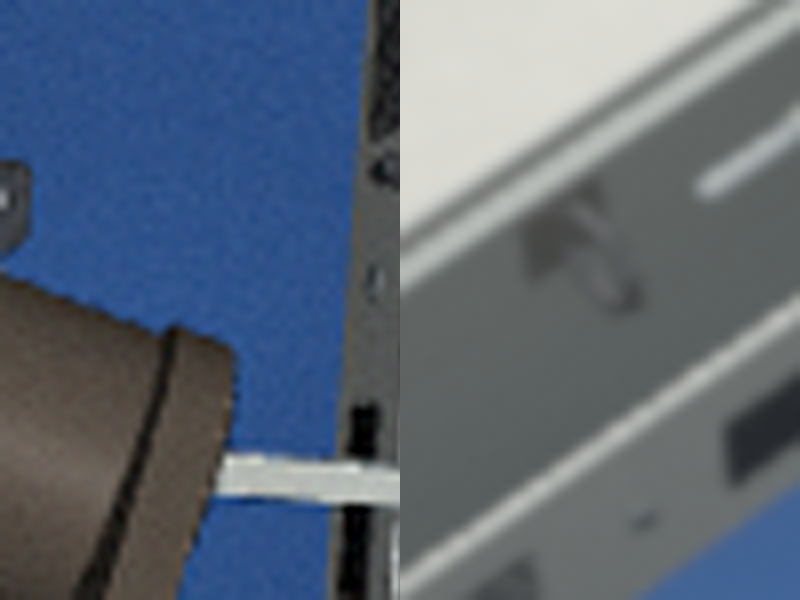

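The scene half shows the prong tip at about (708,190), and its axis extended passes through the ring's middle near (603,262). It looks aligned, so I insert slowly.

Call:
arm_command:
  rows:
    - [[0, 0, -0.015, 0, 0, 0, -1], [-0.01, 0.06, -0.015, 0, 0, 0, -1], [-0.01, 0.12, -0.015, 0, 0, 0, -1], [-0.01, 0.18, -0.015, 0, 0, 0, -1], [-0.01, 0.24, -0.015, 0, 0, 0, -1], [-0.01, 0.28, -0.015, 0, 0, 0, -1], [-0.01, 0.32, -0.015, 0, 0, 0, -1], [-0.01, 0.36, -0.015, 0, 0, 0, -1], [-0.01, 0.38, -0.015, 0, 0, 0, -1], [-0.01, 0.38, -0.015, 0, 0, 0, -1]]

```text
t: 11.12
eef_pos: [508.9, -109.7, 459.3]
tcp_rot: [-3.142, 0.0, 1.489]
ft_force: [-0.0, 0.0, -2.5]
opening: 0.246
grip_force: 29.9
```

```bash
python3 - <<'E'
from h import *
plan([530.6,-111,288],down(85.35));print(state()["ft_force"],state()["moment"])
save("top","5");save("scene","5")
f=np.load("pics/top5.npz")["im"][:,:,::-1];g=np.load("pics/scene5.npz")["im"][:,:,::-1]
a=cv2.resize(f[165:240,340:390],(400,600),interpolation=cv2.INTER_CUBIC)
b=cv2.resize(g[85:160,170:220],(400,600),interpolation=cv2.INTER_CUBIC)
cv2.imwrite("pics/c5.png",np.hstack([a,b]))
E
```

```text
shift [0.003 0.145 0.002] turn [-0.  0. -0.] | t 11.12 tcp [ 508.9 -109.7  459.3] grasp [ 508.9 -109.7  288.3] j [-0.34  0.29  1.74 -0.    1.12 -0.26]
[-0.02015506  0.02213335 -2.50222192] [-0.04960698 -0.1534066   0.06201548]
```

View pics/c5.png

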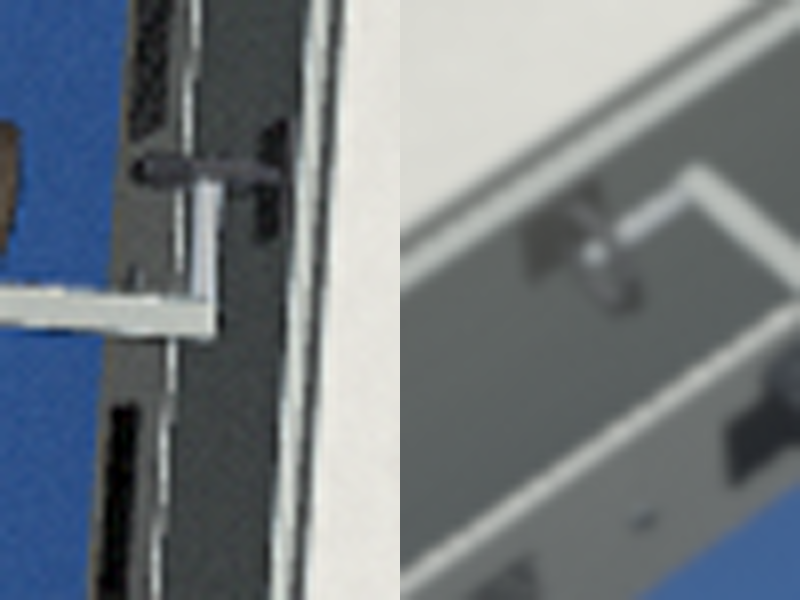

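The crops show the prong centred in the ring: at x≈205 in the top half, with the ring spanning 135–282, and its tip showing through at (595,252) in the scene half. I finish the insertion and pull the first part of the arc.

Call:
arm_command:
  rows:
    - [[0, 0.04, 0, 0, 0, 0, -1], [0, 0.08, 0, 0, 0, 0, -1], [0, 0.12, 0, 0, 0, 0, -1], [0, 0.15, 0, 0, 0, 0, -1], [0, 0.15, 0, 0, 0, 0, -1], [0, 0.15, 0, 0, 0, 0, -1], [0, 0.15, 0, 0, 0, 0, -1]]

```text
t: 11.8
eef_pos: [530.7, -111.4, 459.3]
tcp_rot: [-3.141, -0.0, 1.489]
ft_force: [-0.6, 0.1, -2.2]
opening: 0.249
grip_force: 29.9
```

Call:
arm_command:
  rows:
    - [[0.03, 0, 0.01, 0, 0, 0, -1], [0.076, 0, 0.02, 0, 0, 0, -1], [0.12, 0, 0.04, 0, 0, 0, -1], [0.175, 0, 0.055, 0, 0, 0, -1], [0.22, 0, 0.08, 0, 0, 0, -1], [0.27, 0, 0.1, 0, 0, 0, -1], [0.32, 0, 0.13, 0, 0, 0, -1], [0.36, 0, 0.154, 0, 0, 0, -1], [0.36, 0, 0.154, 0, 0, 0, -1]]

```text
t: 12.55
eef_pos: [535.1, -56.3, 435.5]
tcp_rot: [-3.14, -0.001, 1.49]
ft_force: [0.6, 0.3, -2.3]
opening: 0.253
grip_force: 29.9
```

```bash
cat >> h.py <<'E'
def hatch(tag,lo=-60):
    yaw=-np.radians(4.65);X=np.array([np.cos(yaw),np.sin(yaw),0]);Y=np.array([-X[1],X[0],0]);C=np.array([533.7,-436.3,0])
    for n in("scene","top"):
        d=save(n,tag);im=np.load(f"pics/{n}{tag}.npz")["im"];q=(cloud(n,d)-C).reshape(-1,3);L=np.stack([q@X,q@Y-104,q[:,2]-130],1)
        for side in((60,195),(-195,-60)):
            m=(L[:,0]>side[0])&(L[:,0]<side[1]);r=np.hypot(L[:,1],L[:,2]);m&=(r>40)&(r<165)&(L[:,1]>0)&(L[:,2]>-25)
            a=np.arctan2(L[m,1],L[m,2]);h,e=np.histogram(a,60,(0,1.8));print(n,side,m.sum(),"ang median",np.median(a).round(3),"mode",e[h.argmax()].round(2),"z",np.median(L[m,2]+130).round(1))
E
python3 - <<'E'
from h import *
hatch("6");plan([530.6,-111,288],down(85.35));print(state()["ft_force"],state()["moment"])
E
```

```text
scene (60, 195) 410 ang median 0.368 mode 0.36 z 228.4
scene (-195, -60) 205 ang median 0.368 mode 0.36 z 217.8
top (60, 195) 45 ang median 0.224 mode 0.21 z 185.8
top (-195, -60) 47 ang median 0.219 mode 0.21 z 184.0
shift [-0.36  -0.002 -0.152] turn [-0.     -0.0001  0.0001] | t 12.65 tcp [535.3 -57.1 436.3] grasp [535.2 -57.1 265.3] j [-0.23  0.33  1.73  0.    1.08 -0.15]
[-0.13937198 -0.13095119 -0.85343376] [-0.12971201 -0.0855813  -0.02802438]
```

Call:
arm_command:
  rows:
    - [[0.043, 0, 0.03, 0, 0, 0, -1], [0.085, 0, 0.063, 0, 0, 0, -1], [0.125, 0, 0.098, 0, 0, 0, -1], [0.163, 0, 0.134, 0, 0, 0, -1], [0.2, 0, 0.173, 0, 0, 0, -1], [0.233, 0, 0.213, 0, 0, 0, -1], [0.265, 0, 0.255, 0, 0, 0, -1], [0.295, 0, 0.297, 0, 0, 0, -1], [0.322, 0, 0.342, 0, 0, 0, -1], [0.348, 0, 0.389, 0, 0, 0, -1]]

```text
t: 13.48
eef_pos: [539.4, -5.2, 377.4]
tcp_rot: [3.142, 0.0, 1.489]
ft_force: [0.6, -3.1, -2.2]
opening: 0.253
grip_force: 29.9
```

Call:
arm_command:
  rows:
    - [[0.023, 0, 0.047, 0, 0, 0, -1], [0.043, 0, 0.095, 0, 0, 0, -1], [0.06, 0, 0.144, 0, 0, 0, -1], [0.077, 0, 0.194, 0, 0, 0, -1], [0.09, 0, 0.245, 0, 0, 0, -1], [0.102, 0, 0.297, 0, 0, 0, -1], [0.11, 0, 0.349, 0, 0, 0, -1], [0.115, 0, 0.401, 0, 0, 0, -1], [0.115, 0, 0.401, 0, 0, 0, -1]]

```text
t: 14.23
eef_pos: [540.6, 11.8, 316.2]
tcp_rot: [-3.139, -0.0, 1.489]
ft_force: [0.0, 0.6, -2.5]
opening: 0.251
grip_force: 29.9
```

```bash
python3 - <<'E'
from h import *
hatch("7");plan([530.6,-111,288],down(85.35));print(state()["ft_force"],state()["moment"])
f=np.load("pics/top7.npz")["im"][:,:,::-1];g=np.load("pics/scene7.npz")["im"][:,:,::-1]
a=cv2.resize(f[90:290,280:400],(360,600),interpolation=cv2.INTER_CUBIC)
b=cv2.resize(g[60:210,130:240],(440,600),interpolation=cv2.INTER_CUBIC)
cv2.imwrite("pics/c7.png",np.hstack([a,b]))
E
```

```text
scene (60, 195) 903 ang median 1.143 mode 1.14 z 172.2
scene (-195, -60) 684 ang median 1.136 mode 1.14 z 170.1
top (60, 195) 1597 ang median 1.15 mode 1.14 z 172.5
top (-195, -60) 1671 ang median 1.146 mode 1.14 z 173.0
shift [-0.82  -0.002 -0.944] turn [-0.0002 -0.     -0.0001] | t 14.33 tcp [540.8  11.7 317.5] grasp [540.7  11.7 146.5] j [-0.1   0.48  1.86  0.    0.8  -0.02]
[ 1.02338896 -0.65043803 -2.24361369] [-0.10967574 -0.08015768 -0.00739026]
```

View pics/c7.png

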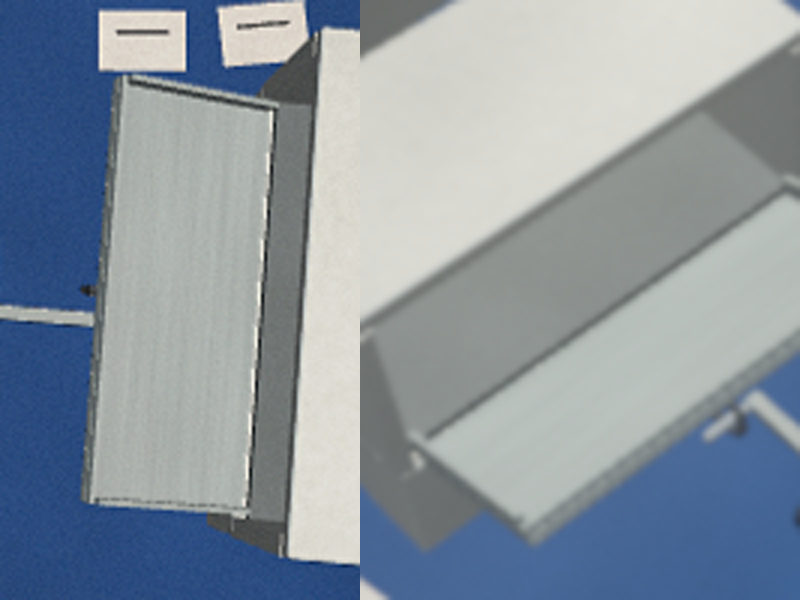

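The crops show the hatch about three quarters down, with the prong still through the ring at (735,420). I continue to the stop with some overtravel.

Call:
arm_command:
  rows:
    - [[0, 0, 0.05, 0, 0, 0, -1], [0.003, 0, 0.105, 0, 0, 0, -1], [0, 0, 0.16, 0, 0, 0, -1], [-0.004, 0, 0.21, 0, 0, 0, -1], [-0.01, 0, 0.25, 0, 0, 0, -1], [-0.016, 0, 0.284, 0, 0, 0, -1], [-0.016, 0, 0.32, 0, 0, 0, -1], [-0.016, 0, 0.35, 0, 0, 0, -1], [-0.016, 0, 0.37, 0, 0, 0, -1], [-0.016, 0, 0.37, 0, 0, 0, -1]]

```text
t: 15.17
eef_pos: [540.5, 9.2, 261.7]
tcp_rot: [-3.141, -0.0, 1.489]
ft_force: [-0.2, 0.8, -1.5]
opening: 0.25
grip_force: 30.0
```

```bash
python3 - <<'E'
from h import *
hatch("8");plan([530.6,-111,288],down(85.35));print(state()["ft_force"],state()["moment"])
yaw=-np.radians(4.65);X=np.array([np.cos(yaw),np.sin(yaw),0]);Y=np.array([-X[1],X[0],0]);C=np.array([533.7,-436.3,0])
for n in("scene","top"):
    q=(cloud(n,np.load(f"pics/{n}8.npz")["d"])-C).reshape(-1,3);L=np.stack([q@X,q@Y-104,q[:,2]],1)
    m=(abs(L[:,0])<190)&(L[:,1]>15)&(L[:,1]<165)&(L[:,2]>100)&(L[:,2]<180);print(n,"shelf z vs y",np.polyfit(L[m,1],L[m,2],1))
    q=pole(n,"8",(450,-60,60),(570,-5,120));print("rod",len(q),np.polyfit(q[:,1],q[:,2],1) if len(q)>9 else 0, q.mean(0) if len(q) else 0)
E
```

```text
scene (60, 195) 1263 ang median 1.489 mode 1.47 z 138.6
scene (-195, -60) 871 ang median 1.485 mode 1.47 z 138.0
top (60, 195) 1738 ang median 1.486 mode 1.47 z 138.7
top (-195, -60) 1813 ang median 1.483 mode 1.47 z 138.8
shift [-0.805 -0.002 -1.311] turn [-0.     -0.     -0.0001] | t 15.27 tcp [540.6   9.3 262.3] grasp [540.6   9.3  91.3] j [-0.11  0.56  1.9   0.    0.67 -0.02]
[ 0.05400202  0.20182795 -2.90720506] [-0.05542296 -0.04937529  0.01132834]
scene shelf z vs y [2.44486319e-02 1.35893647e+02]
rod 1 0 [534.22541756 -58.12448228 104.74332021]
top shelf z vs y [2.60384242e-02 1.36106639e+02]
rod 0 0 0
```

The shelf slope of 0.025 means the hatch is at about 1.546 rad. I give a last small push, then back out of the ring.

Call:
arm_command:
  rows:
    - [[0, 0, 0.015, 0, 0, 0, -1], [0, 0, 0.03, 0, 0, 0, -1], [0, 0, 0.03, 0, 0, 0, -1], [0, 0, 0, 0, 0, 0, -1], [0, 0, -0.04, 0, 0, 0, -1], [0, 0, -0.06, 0, 0, 0, -1], [0, 0, -0.06, 0, 0, 0, -1]]

```text
t: 15.85
eef_pos: [540.7, 9.2, 272.4]
tcp_rot: [3.14, 0.0, 1.489]
ft_force: [0.0, -1.1, -2.3]
opening: 0.253
grip_force: 30.0
```

Call:
arm_command:
  rows:
    - [[0, -0.06, 0, 0, 0, 0, -1], [0, -0.12, 0, 0, 0, 0, -1], [0, -0.18, 0, 0, 0, 0, -1], [0, -0.25, 0, 0, 0, 0, -1], [0, -0.32, 0, 0, 0, 0, -1], [0, -0.4, 0, 0, 0, 0, -1], [0, -0.48, 0, 0, 0, 0, -1], [0, -0.55, 0, 0, 0, 0, -1], [0, -0.55, 0, 0, 0, 0, -1]]

```text
t: 16.6
eef_pos: [456.3, 16.2, 271.3]
tcp_rot: [-3.14, 0.0, 1.49]
ft_force: [-0.3, 0.1, -1.5]
opening: 0.248
grip_force: 30.0
```

Call:
arm_command:
  rows:
    - [[0.1, 0, 0, 0, 0, 0, -1], [0.25, 0, 0, 0, 0, -0.003, -1], [0.4, 0, 0, 0, 0, -0.006, -1], [0.55, 0, 0, 0, 0, -0.009, -1], [0.7, 0, 0, 0, 0, -0.013, -1], [0.85, 0, 0, 0, 0, -0.013, -1], [0.9, 0, 0, 0, 0, -0.013, -1], [0.9, 0, 0, 0, 0, -0.013, -1], [0.9, 0, 0, 0, 0, -0.013, -1]]

```text
t: 17.35
eef_pos: [469.3, 150.3, 271.2]
tcp_rot: [-3.141, 0.0, 1.572]
ft_force: [-0.3, 0.3, -2.1]
opening: 0.252
grip_force: 30.0
```

```bash
python3 - <<'E'
from h import *
hatch("9");plan([453.6,148.7,42],down(90));print(state()["ft_force"])
for n in("scene","top"):
    q=pole(n,"9",(400,-80,70),(540,110,150));r=q[q[:,0]<466];p=q[q[:,0]>472]
    print(n,"rod z",np.polyfit(r[:,1],r[:,2],1),"x",np.polyfit(r[:,1],r[:,0],1),"y",np.percentile(r[:,1],[1,99]),"prong",p.mean(0))
    f=np.load(f"pics/{n}9.npz");yokes(n,f["im"],f["d"])
E
```

```text
scene (60, 195) 1279 ang median 1.513 mode 1.5 z 136.0
scene (-195, -60) 1087 ang median 1.512 mode 1.5 z 135.9
top (60, 195) 1739 ang median 1.511 mode 1.5 z 136.2
top (-195, -60) 1812 ang median 1.506 mode 1.5 z 136.5
shift [-0.006 -0.105  0.389] turn [-0.      0.     -0.0001] | t 17.45 tcp [469.4 149.6 271.3] grasp [469.3 149.6 100.3] j [ 0.17  0.5   2.01 -0.    0.63  0.18]
[-0.4344442  -0.28802797 -2.06081817]
scene rod z [-9.89041858e-03  1.04588604e+02] x [-4.39986926e-03  4.64643473e+02] y [-28.90860221  85.81810942] prong [484.50148575   6.75189937 106.01647128]
scene dark [247 215  20  23 251] mean [607.7  26.3  38.2] ztop 48.9 rect [604.4  24.3] [65.6 42.1] 77.4
scene dark [363 249  24  25 264] mean [441.  397.6  35.8] ztop 48.4 rect [434.3 396.4] [66.1 46.6] 75.2
top rod z [-1.12393278e-02  1.08477781e+02] x [-7.62469935e-03  4.63780623e+02] y [-36.27295547  96.00335919] prong [485.16115121   5.20077308 107.19283638]
top dark [238 168  24  20 312] mean [594.1  24.7  39.8] ztop 48.5 rect [596.2  24.1] [70.1 49. ] 74.7
top dark [124 218  26  20 337] mean [427.4 394.9  39.9] ztop 48.9 rect [426.6 397.4] [73.1 48.1] 74.6
```

The hatch is fully down (shelf top at 136 mm, level). I lay the pole back.

Call:
arm_command:
  rows:
    - [[-0.005, -0.05, 0, 0, 0, 0, -1], [-0.005, -0.105, 0, 0, 0, 0, -1], [-0.005, -0.105, 0, 0, 0, 0, -1], [-0.005, -0.105, 0.08, 0, 0, 0, -1], [-0.005, -0.105, 0.16, 0, 0, 0, -1], [-0.005, -0.105, 0.24, 0, 0, 0, -1], [-0.005, -0.105, 0.31, 0, 0, 0, -1], [-0.005, -0.105, 0.36, 0, 0, 0, -1], [-0.005, -0.105, 0.386, 0, 0, 0, -1], [-0.005, -0.105, 0.386, 0, 0, 0, -1]]

```text
t: 18.28
eef_pos: [453.5, 149.6, 213.2]
tcp_rot: [-3.141, 0.0, 1.571]
ft_force: [-0.3, -1.1, -2.1]
opening: 0.251
grip_force: 30.0
```

Call:
arm_command:
  rows:
    - [[0, 0, 0, 0, 0, 0, -1], [0, 0, 0, 0, 0, 0, 0], [0, 0, 0, 0, 0, 0, 0.5], [0, 0, 0, 0, 0, 0, 1], [0, 0, 0, 0, 0, 0, 1], [0, 0, 0, 0, 0, 0, 1], [0, 0, 0, 0, 0, 0, 1], [0, 0, 0, 0, 0, 0, 1], [0, 0, 0, 0, 0, 0, 1], [0, 0, 0, 0, 0, 0, 1]]

```text
t: 19.12
eef_pos: [453.6, 149.7, 213.4]
tcp_rot: [-3.142, 0.0, 1.571]
ft_force: [0.2, 0.8, 0.4]
opening: 0.823
grip_force: 0.0
```

Call:
arm_command:
  rows:
    - [[0, 0, 0, 0, 0, 0, 1], [0, 0, -0.1, 0, 0, 0, 1], [0, 0, -0.3, 0, 0, 0, 1], [0, 0, -0.5, 0, 0, 0, 1], [0, 0, -0.7, 0, 0, 0, 1], [0, 0, -0.9, 0, 0, 0, 1], [0, 0, -1, 0, 0, 0, 1], [0, 0, -1, 0, 0, 0, 1]]

```text
t: 19.78
eef_pos: [453.7, 149.8, 366.6]
tcp_rot: [3.136, -0.001, 1.571]
ft_force: [-0.2, -0.2, 0.0]
opening: 1.002
grip_force: 0.0
```

```bash
python3 - <<'E'
from h import *
save("scene","10",(240,150,370,260),6);save("top","10")
q=pole("top","10",(430,-80,25),(540,110,70));r=q[q[:,0]<463];p=q[q[:,0]>472]
print("rod z",np.polyfit(r[:,1],r[:,2],1),"x",np.polyfit(r[:,1],r[:,0],1),"y",np.percentile(r[:,1],[1,99]))
f0=np.load("pics/top0.npz");q0=cloud("top",f0["d"]);np.savez("pics/top00.npz",**f0)
q=pole("top","00",(430,-80,25),(540,110,70));r=q[q[:,0]<463]
print("before: rod z",np.polyfit(r[:,1],r[:,2],1),"x",np.polyfit(r[:,1],r[:,0],1),"y",np.percentile(r[:,1],[1,99]))
plan([600,24,150],down(75,30))
E
```

```text
rod z [-6.92480998e-03  4.89527881e+01] x [-2.10877143e-02  4.51936838e+02] y [-37.75318812 108.7913118 ]
before: rod z [-4.80491353e-03  4.88573901e+01] x [-2.13372159e-02  4.54551280e+02] y [-37.7151649  108.95310018]
shift [-1.389  0.829  0.436] turn [-0.0108  0.0828  0.0408] | t 19.88 tcp [453.4 149.7 363.4] grasp [453.5 149.7 192.4] j [ 0.18  0.34  1.96 -0.    0.84  0.18]
```

View pics/scene10.png

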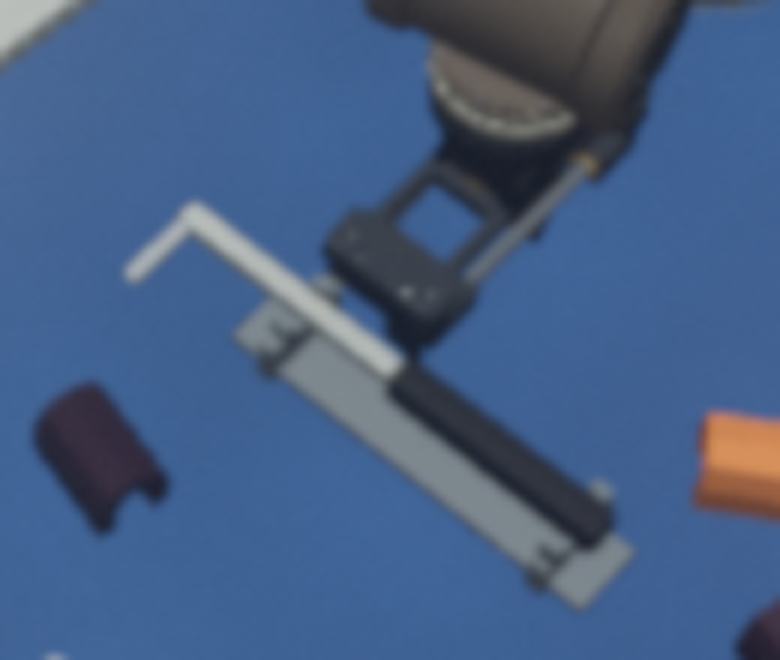

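The crop shows the pole back in both saddles as before, with x offset under 3 mm and z unchanged. Next is yoke A at about (598,24).

Call:
arm_command:
  rows:
    - [[-0.2, 0.15, 0, 0, 0, 0, 0.5], [-0.4, 0.3, 0, 0, 0, 0, 0.5], [-0.6, 0.45, 0, 0, 0, 0, 0.5], [-0.7, 0.6, 0, 0, 0, 0, 0.5], [-0.7, 0.7, 0, 0, 0, 0, 0.5], [-0.7, 0.8, 0, 0, 0, 0, 0.5], [-0.7, 0.8, 0, 0, 0, 0, 0.5]]

```text
t: 20.47
eef_pos: [575.5, 44.1, 361.2]
tcp_rot: [-3.14, -0.0, 1.57]
ft_force: [-0.3, -0.5, -0.5]
opening: 0.747
grip_force: 0.0
```

```bash
python3 - <<'E'
from h import *
plan([598.5,24.3,130],down(75.5,30))
E
```

```text
shift [-0.684  0.012  0.554] turn [-0.0108  0.0829  0.0391] | t 20.47 tcp [575.5  44.1 361.2] grasp [575.2  44.1 190.2] j [-0.04  0.47  1.73 -0.    0.94 -0.04]
```

Call:
arm_command:
  rows:
    - [[-0.15, 0, 0.12, -0.002, 0.016, 0.008, 0.5], [-0.3, 0, 0.24, -0.004, 0.033, 0.016, 0.5], [-0.45, 0, 0.36, -0.006, 0.05, 0.024, 0.5], [-0.6, 0.01, 0.48, -0.008, 0.066, 0.031, 0.5], [-0.68, 0.01, 0.55, -0.011, 0.083, 0.039, 0.5], [-0.68, 0.01, 0.55, -0.011, 0.083, 0.039, 0.5], [-0.68, 0.01, 0.55, -0.011, 0.083, 0.039, 0.5], [-0.68, 0.01, 0.55, -0.011, 0.083, 0.039, 0.5]]

```text
t: 21.13
eef_pos: [574.9, -56.5, 281.0]
tcp_rot: [3.139, -0.521, 1.323]
ft_force: [-0.3, 0.5, 0.1]
opening: 0.749
grip_force: 0.0
```

```bash
python3 - <<'E'
from h import *
plan([598.5,24.3,27],down(75.5,30))
save("scene","11",(200,150,330,250),6);d=np.load("pics/scene11.npz");yokes("scene",d["im"],d["d"])
E
```

```text
shift [-0.36   0.016  0.608] turn [0.     0.0004 0.0007] | t 21.13 tcp [574.9 -56.5 281. ] grasp [596.2  25.9 132.7] j [-0.28  0.59  1.82  0.7   0.89 -0.53]
scene dark [305 211  36  30 263] mean [460.6 198.2  51.7] ztop 58.5 rect [459.4 195.7] [ 22.8 143.9] 0.6
scene dark [247 215  20  23 246] mean [607.8  27.1  38.3] ztop 49.5 rect [604.8  24.5] [68.3 43. ] 76.5
scene dark [363 250  24  24 256] mean [440.9 397.3  34.9] ztop 47.7 rect [435.3 396. ] [66.8 42.7] 76.6
```

View pics/scene11.png

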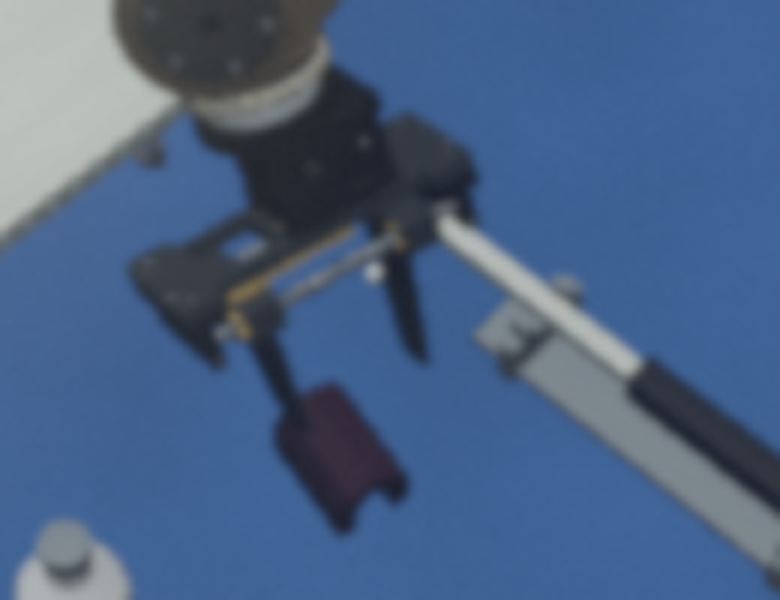

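The crop shows the gripper above yoke A with the fingers spread across its width, clear of the pole. I descend and grip.

Call:
arm_command:
  rows:
    - [[-0.08, 0.01, 0.14, 0, 0, 0, 0.5], [-0.16, 0.015, 0.28, 0, 0, 0, 0.5], [-0.24, 0.015, 0.4, 0, 0, 0, 0.5], [-0.3, 0.015, 0.5, 0, 0, 0, 0.5], [-0.34, 0.015, 0.57, 0, 0, 0, 0.5], [-0.36, 0.015, 0.605, 0, 0, 0, 0.5], [-0.36, 0.015, 0.605, 0, 0, 0, 0.5], [-0.36, 0.015, 0.605, 0, 0, 0, 0.5], [-0.36, 0.015, 0.605, 0, 0, 0, -1], [-0.36, 0.015, 0.605, 0, 0, 0, -1]]

```text
t: 22.02
eef_pos: [577.6, -59.0, 176.4]
tcp_rot: [3.136, -0.524, 1.323]
ft_force: [0.4, 0.3, -0.2]
opening: 0.66
grip_force: 0.0
```

Call:
arm_command:
  rows:
    - [[0, 0, 0, 0, 0, 0, -1], [0, 0, 0, 0, 0, 0, -1], [0, 0, 0, 0, 0, 0, -1], [0, 0, 0, 0, 0, 0, -1], [0, 0, 0, 0, 0, 0, -1], [0, 0, 0, 0, 0, 0, -1], [0, 0, 0, 0, 0, 0, -1], [0, 0, 0, 0, 0, 0, -1]]

```text
t: 22.68
eef_pos: [577.3, -59.2, 175.8]
tcp_rot: [3.138, -0.525, 1.321]
ft_force: [-2.0, -1.2, 6.6]
opening: 0.506
grip_force: 30.0
```

```bash
python3 - <<'E'
from h import *
print(state()["opening"],state()["grip_force"],state()["ft_force"])
plan([598.5,24.3,230],down(75.5,30))
plan([598.5,24.3,230],down(85.35,-60))
E
```

```text
0.506409424059549 30.002074521034956 [-1.96243731 -1.19924661  6.64538894]
shift [ 0.68   0.002 -1.165] turn [ 0.0003 -0.0003  0.0005] | t 22.68 tcp [577.3 -59.2 175.8] grasp [599.   23.7  27.8] j [-0.29  0.76  1.86  0.84  0.74 -0.73]
shift [ 1.806 -0.166 -0.031] turn [-0.0072 -0.2495 -0.0292] | t 22.68 tcp [577.3 -59.2 175.8] grasp [599.   23.7  27.8] j [-0.29  0.76  1.86  0.84  0.74 -0.73]
```

Call:
arm_command:
  rows:
    - [[0.06, 0, -0.1, 0, 0, 0, -1], [0.12, 0, -0.2, 0, 0, 0, -1], [0.2, 0, -0.35, 0, 0, 0, -1], [0.3, 0, -0.5, 0, 0, 0, -1], [0.4, 0, -0.7, 0, 0, 0, -1], [0.5, 0, -0.85, 0, 0, 0, -1], [0.58, 0, -1, 0, 0, 0, -1], [0.58, 0, -1, 0, 0, 0, -1]]

```text
t: 23.35
eef_pos: [577.2, -59.0, 353.2]
tcp_rot: [3.13, -0.524, 1.325]
ft_force: [0.6, -0.0, -3.0]
opening: 0.501
grip_force: 30.0
```

```bash
python3 - <<'E'
from h import *
print(state()["opening"],state()["grip_force"],state()["ft_force"])
plan([600,24,240],down(80,-15))
E
```

```text
0.5009770681050801 29.994590487331152 [ 0.55866405 -0.01872239 -2.96875428]
shift [ 0.925 -0.01   0.134] turn [ 0.0032 -0.125  -0.0123] | t 23.35 tcp [577.2 -59.  353.2] grasp [599.9  23.6 205.2] j [-0.29  0.49  1.75  0.63  1.01 -0.41]
```

Call:
arm_command:
  rows:
    - [[0.12, 0, 0.02, 0, -0.016, -0.002, -1], [0.24, 0, 0.04, 0, -0.032, -0.003, -1], [0.36, 0, 0.06, 0.001, -0.048, -0.005, -1], [0.48, 0, 0.08, 0.001, -0.064, -0.006, -1], [0.6, 0, 0.1, 0.002, -0.08, -0.008, -1], [0.72, 0, 0.11, 0.002, -0.096, -0.01, -1], [0.84, 0, 0.12, 0.003, -0.112, -0.011, -1], [0.92, 0, 0.13, 0.003, -0.125, -0.012, -1], [0.92, 0, 0.13, 0.003, -0.125, -0.012, -1], [0.92, 0, 0.13, 0.003, -0.125, -0.012, -1]]

```text
t: 24.18
eef_pos: [608.7, 66.9, 399.6]
tcp_rot: [-3.134, 0.258, 1.398]
ft_force: [0.4, 0.0, -3.9]
opening: 0.501
grip_force: 30.0
```

```bash
python3 - <<'E'
from h import *
plan([600,0,240],down(85.35,-60))
E
```

```text
shift [ 0.642 -0.068  0.341] turn [-0.0102 -0.1255 -0.0114] | t 24.18 tcp [608.7  66.9 399.6] grasp [599.9  24.1 234.2] j [ 0.03  0.49  1.58 -0.28  1.14  0.33]
```

Call:
arm_command:
  rows:
    - [[0.08, -0.01, 0.04, -0.001, -0.016, -0.001, -1], [0.16, -0.02, 0.08, -0.002, -0.032, -0.003, -1], [0.24, -0.03, 0.12, -0.003, -0.048, -0.004, -1], [0.32, -0.04, 0.16, -0.005, -0.064, -0.006, -1], [0.4, -0.05, 0.21, -0.006, -0.08, -0.007, -1], [0.48, -0.06, 0.26, -0.008, -0.096, -0.009, -1], [0.56, -0.07, 0.3, -0.009, -0.112, -0.01, -1], [0.64, -0.07, 0.34, -0.01, -0.1255, -0.011, -1], [0.64, -0.07, 0.34, -0.01, -0.1255, -0.011, -1], [0.64, -0.07, 0.34, -0.01, -0.1255, -0.011, -1]]

```text
t: 25.02
eef_pos: [612.0, 145.9, 325.6]
tcp_rot: [-3.137, 1.045, 1.488]
ft_force: [-0.1, 0.1, -2.4]
opening: 0.505
grip_force: 30.0
```

```bash
python3 - <<'E'
from h import *
plan([618.8,-253.6,230],down(85.35,-60))
save("scene","12");save("top","12")
for n in("scene","top"):
    f=np.load(f"pics/{n}12.npz");im,d=f["im"].astype(int),f["d"];P=cloud(n,d)
    m=(im.max(2)<70)&(abs(P-[600,0,240])<[45,36,48]).all(2)&(im[...,0]>im[...,1]+6);q=P[m]
    print(n,len(q),np.percentile(q,[2,50,98],axis=0).round(0).tolist() if len(q) else 0)
g=np.load("pics/scene12.npz")["im"][:,:,::-1];cv2.imwrite("pics/c12.png",cv2.resize(g[110:240,190:350],None,fx=4.5,fy=4.5,interpolation=cv2.INTER_CUBIC))
E
```

```text
shift [-0.776  0.27   1.472] turn [-0.0009 -0.0003 -0.0001] | t 25.02 tcp [612.  145.9 325.6] grasp [599.1  -1.5 239.8] j [ 0.24  0.66  1.59 -0.97  1.47  0.74]
scene 55 [[582.0, -22.0, 271.0], [602.0, 3.0, 275.0], [621.0, 13.0, 280.0]]
top 157 [[574.0, -28.0, 248.0], [599.0, -4.0, 277.0], [626.0, 13.0, 281.0]]
```

View pics/c12.png

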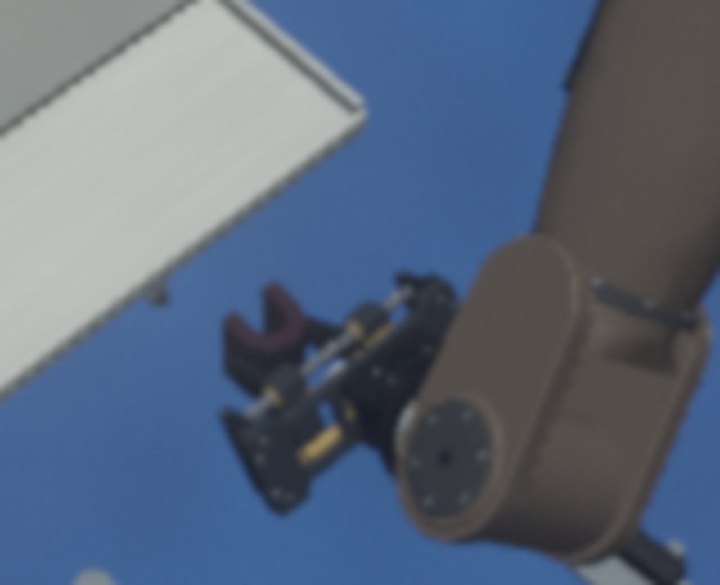

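The crop shows yoke A upright in the gripper, feet towards the cabinet, with its top about 36 mm above the grasp point. I carry it over the shelf.

Call:
arm_command:
  rows:
    - [[-0.08, 0.03, 0.15, 0, 0, 0, -1], [-0.16, 0.06, 0.3, 0, 0, 0, -1], [-0.24, 0.08, 0.45, 0, 0, 0, -1], [-0.32, 0.11, 0.6, 0, 0, 0, -1], [-0.39, 0.135, 0.735, 0, 0, 0, -1], [-0.39, 0.135, 0.735, 0, 0, 0, -1], [-0.39, 0.135, 0.735, 0, 0, 0, -1]]

```text
t: 25.7
eef_pos: [621.4, 18.6, 323.7]
tcp_rot: [3.136, 1.047, 1.477]
ft_force: [0.2, 0.8, -3.0]
opening: 0.5
grip_force: 30.0
```

Call:
arm_command:
  rows:
    - [[-0.08, 0.03, 0.15, 0, 0, 0, -1], [-0.16, 0.06, 0.3, 0, 0, 0, -1], [-0.24, 0.08, 0.45, 0, 0, 0, -1], [-0.32, 0.11, 0.6, 0, 0, 0, -1], [-0.39, 0.135, 0.735, 0, 0, 0, -1], [-0.39, 0.135, 0.735, 0, 0, 0, -1], [-0.39, 0.135, 0.735, 0, 0, 0, -1]]

```text
t: 26.28
eef_pos: [643.5, -99.6, 333.4]
tcp_rot: [-3.122, 1.014, 1.478]
ft_force: [0.3, 1.1, -3.3]
opening: 0.502
grip_force: 30.0
```

```bash
python3 - <<'E'
from h import *
plan([618.8,-253.6,173],down(85.35,-60));print(state()["ft_force"])
E
```

```text
shift [ 0.397 -0.074  0.309] turn [-0.0048 -0.0054 -0.0009] | t 26.28 tcp [643.5 -99.6 333.4] grasp [ 626.6 -243.7  243. ] j [-0.15  0.65  1.59 -1.13  1.21  0.57]
[ 0.31558017  1.10276332 -3.32400602]
```

Call:
arm_command:
  rows:
    - [[0, 0, 0, 0, 0, 0, -1], [0, 0, 0, 0, 0, 0, -1], [0, 0, 0, 0, 0, 0, -1], [0, 0, 0, 0, 0, 0, -1]]

```text
t: 26.62
eef_pos: [643.6, -98.1, 332.9]
tcp_rot: [-3.12, 1.015, 1.482]
ft_force: [0.8, -0.4, -3.3]
opening: 0.504
grip_force: 30.0
```

```bash
python3 - <<'E'
from h import *
plan([618.8,-253.6,173],down(85.35,-60));print(state()["ft_force"])
E
```

```text
shift [ 0.39  -0.074  0.315] turn [-0.0045 -0.0052 -0.0005] | t 26.62 tcp [643.6 -98.1 332.9] grasp [ 627.1 -242.4  242.7] j [-0.15  0.65  1.59 -1.13  1.21  0.57]
[ 0.79704376 -0.4304703  -3.34672204]
```

Call:
arm_command:
  rows:
    - [[0.08, -0.02, 0.06, -0.001, -0.001, 0, -1], [0.16, -0.04, 0.13, -0.003, -0.003, 0, -1], [0.24, -0.06, 0.2, -0.0045, -0.005, 0, -1], [0.31, -0.07, 0.26, -0.0045, -0.005, 0, -1], [0.31, -0.07, 0.26, -0.0045, -0.005, 0, -1], [0.31, -0.07, 0.26, -0.0045, -0.005, 0, -1], [0.31, -0.07, 0.26, -0.0045, -0.005, 0, -1]]

```text
t: 27.2
eef_pos: [650.8, -96.5, 291.9]
tcp_rot: [-3.109, 1.0, 1.481]
ft_force: [0.2, -0.3, -3.4]
opening: 0.503
grip_force: 30.0
```

```bash
python3 - <<'E'
from h import *
plan([618.8,-253.6,171],down(85.35,-60));print(state()["ft_force"])
save("top","13");f=np.load("pics/top13.npz");im,d=f["im"].astype(int),f["d"];P=cloud("top",d)
m=(im.max(2)<70)&(abs(P-[620,-255,190])<[45,36,48]).all(2)&(im[...,0]>im[...,1]+6);q=P[m];print(len(q),np.percentile(q,[2,50,98],axis=0).round(0).tolist())
E
```

```text
shift [ 0.158 -0.121  0.195] turn [-0.0065 -0.0075 -0.0006] | t 27.2 tcp [650.8 -96.5 291.9] grasp [ 632.3 -239.3  199.7] j [-0.14  0.71  1.6  -1.13  1.19  0.62]
[ 0.21892915 -0.33402194 -3.42613413]
144 [[605.0, -266.0, 198.0], [633.0, -241.0, 234.0], [654.0, -223.0, 238.0]]
```

Joint 4 is at its limit here. I turn the tool about the vertical (yaw 110) to relieve it, since the yoke's yaw is free.

```bash
python3 - <<'E'
from h import *
plan([620,-250,200],down(110,-60))
E
```

```text
shift [-0.04  -0.527  0.163] turn [-0.0649 -0.0079 -0.0364] | t 27.25 tcp [650.8 -96.5 292.3] grasp [ 632.3 -239.3  200. ] j [-0.14  0.71  1.6  -1.13  1.19  0.62]
```

Call:
arm_command:
  rows:
    - [[-0.01, -0.12, 0.03, -0.015, -0.002, -0.008, -1], [-0.02, -0.25, 0.07, -0.03, -0.004, -0.016, -1], [-0.03, -0.38, 0.11, -0.045, -0.006, -0.024, -1], [-0.04, -0.52, 0.16, -0.065, -0.008, -0.036, -1], [-0.04, -0.52, 0.16, -0.065, -0.008, -0.036, -1], [-0.04, -0.52, 0.16, -0.065, -0.008, -0.036, -1], [-0.04, -0.52, 0.16, -0.065, -0.008, -0.036, -1]]

```text
t: 27.83
eef_pos: [646.1, -104.8, 394.6]
tcp_rot: [-3.102, 0.911, 1.907]
ft_force: [0.3, 0.4, -3.7]
opening: 0.507
grip_force: 30.0
```

```bash
python3 - <<'E'
from h import *
plan([620,-250,173],down(110,-60));print(state()["ft_force"])
E
```

```text
shift [ 0.797 -0.478  0.472] turn [-0.0081 -0.0216 -0.0007] | t 27.83 tcp [ 646.1 -104.8  394.6] grasp [ 684.1 -234.5  289.9] j [-0.17  0.54  1.59 -1.13  0.9   0.22]
[ 0.32609993  0.39155047 -3.65255501]
```

```bash
cat >> h.py <<'E'
def rpy(v): return R.from_euler('xyz',v)
S=[([-1.287,.491,1.559,0,1.092,-.106],[237.5,-578.1,404.7],[-3.1406,0,.39]),([.18,.34,1.96,0,.84,.18],[454.3,147.3,360.3],[3.141,0,1.57]),([-.28,.59,1.82,.70,.89,-.53],[574.9,-56.5,281],[3.139,-.521,1.323]),([-.29,.76,1.86,.84,.74,-.73],[577.3,-59.2,175.8],[3.138,-.525,1.321]),([.24,.66,1.59,-.97,1.47,.74],[612,145.9,325.6],[-3.137,1.045,1.488]),([-.15,.65,1.59,-1.13,1.21,.57],[643.6,-98.1,332.9],[-3.12,1.015,1.482]),([-.11,.56,1.9,0,.67,-.02],[540.6,9.3,262.3],[-3.141,0,1.489]),([-.17,.54,1.59,-1.13,.9,.22],[646.1,-104.8,394.6],[-3.102,.911,1.907]),([-.34,.29,1.74,0,1.12,-.26],[508.9,-109.7,459.3],[-3.142,0,1.489])]
def fk(j,k):
    w=R.from_euler('ZYZYZ',[j[0],j[1]+j[2],j[3],j[4],j[5]+k[6]])
    a=R.from_euler('ZY',[j[0],j[1]+j[2]])
    p=R.from_euler('z',j[0]).apply([k[0]+k[2]*np.sin(j[1]),0,k[1]+k[2]*np.cos(j[1])])+a.apply([k[3],0,k[4]])+w.apply([0,0,k[5]])
    return p,w
from scipy.optimize import least_squares
def fit():
    f=lambda k:np.concatenate([np.r_[fk(j,k)[0]-p,300*(fk(j,k)[1].inv()*rpy(r)).as_rotvec()] for j,p,r in S])
    best=None
    for k6 in(0,np.pi/2,np.pi,-np.pi/2):
        o=least_squares(f,[0,300,450,0,450,150,k6])
        if best is None or o.cost<best.cost:best=o
    return best
def ik(k,g,T,j0):
    p=np.array(g)-171*T.as_matrix()[:,2]
    lo=[-3.1,-.84,.05,-1.13,.06,-2.69];hi=[3.1,2.19,2.79,4.28,2.93,2.69]
    o=least_squares(lambda j:np.r_[fk(j,k)[0]-p,300*(fk(j,k)[1].inv()*T).as_rotvec()],j0,bounds=(lo,hi))
    return o.x,o.cost
E
python3 - <<'E'
from h import *
b=fit();print("fit",b.cost,b.x.round(3));np.save("k.npy",b.x);k=b.x
for tilt in(-60,-45):
  for yaw in(0,20,45,65,85,110):
    x,c=ik(k,[620,-250,171],down(yaw,tilt),[-.15,.7,1.6,-.6,1.2,0]);print(tilt,yaw,x.round(2),round(c,1))
E
```

```text
Traceback (most recent call last):
  File "h.py", line 63, in fit
    o=least_squares(f,[0,300,450,0,450,150,k6])
  File "h.py", line 60, in <lambda>
    f=lambda k:np.concatenate([np.r_[fk(j,k)[0]-p,300*(fk(j,k)[1].inv()*rpy(r)).as_rotvec()] for j,p,r in S])
                                     ~~^^^^^
  File "h.py", line 54, in fk
    w=R.from_euler('ZYZYZ',[j[0],j[1]+j[2],j[3],j[4],j[5]+k[6]])
  File "scipy/spatial/transform/_rotation.pyx", line 1413, in scipy.spatial.transform._rotation.Rotation.from_euler
ValueError: Expected axis specification to be a non-empty string of upto 3 characters, got ZYZYZ
```

```bash
sed -i "s/w=R.from_euler('ZYZYZ',\[j\[0\],j\[1\]+j\[2\],j\[3\],j\[4\],j\[5\]+k\[6\]\])/w=R.from_euler('ZYZ',[j[0],j[1]+j[2],j[3]])*R.from_euler('YZ',[j[4],j[5]+k[6]])/" h.py
python3 - <<'E'
from h import *
b=fit();print("fit",b.cost,b.x.round(3));np.save("k.npy",b.x);k=b.x
for tilt in(-60,-45):
  for yaw in(0,20,45,65,85,110):
    x,c=ik(k,[620,-250,171],down(yaw,tilt),[-.15,.7,1.6,-.6,1.2,0]);print(tilt,yaw,x.round(2),round(c,1))
E
```

```text
fit 18072.077854497493 [  4.384 186.629 559.884  31.488 413.158  50.485   1.568]
-60 0 [-0.3   1.03  0.96 -0.31  2.16  1.24] 0.0
-60 20 [-0.23  0.98  1.07 -0.54  2.    1.01] 0.0
-60 45 [-0.15  0.89  1.27 -0.78  1.72  0.83] 0.0
-60 65 [-0.11  0.81  1.46 -0.97  1.46  0.76] 0.0
-60 85 [-0.09  0.73  1.64 -1.13  1.21  0.71] 145.8
-60 110 [-0.11  0.62  1.77 -1.13  0.87  0.44] 4197.2
-45 0 [-0.31  0.92  1.07 -0.23  1.9   1.27] 0.0
-45 20 [-0.25  0.88  1.15 -0.42  1.77  1.03] 0.0
-45 45 [-0.19  0.81  1.32 -0.63  1.53  0.79] 0.0
-45 65 [-0.16  0.74  1.47 -0.78  1.3   0.65] 0.0
-45 85 [-0.15  0.67  1.63 -0.95  1.05  0.53] 0.0
-45 110 [-0.18  0.59  1.78 -1.13  0.72  0.36] 113.8
```

```bash
python3 - <<'E'
from h import *
plan([640,-235,260],down(50,-60))
E
```

```text
shift [0.074 0.541 0.418] turn [ 0.1305 -0.0178  0.0919] | t 27.83 tcp [ 646.1 -104.8  394.6] grasp [ 684.1 -234.5  289.9] j [-0.17  0.54  1.59 -1.13  0.9   0.22]
```

Call:
arm_command:
  rows:
    - [[0.01, 0.06, 0.04, 0.014, -0.002, 0.01, -1], [0.02, 0.12, 0.08, 0.028, -0.004, 0.02, -1], [0.02, 0.18, 0.13, 0.042, -0.006, 0.03, -1], [0.03, 0.24, 0.18, 0.056, -0.008, 0.04, -1], [0.04, 0.3, 0.23, 0.07, -0.01, 0.05, -1], [0.05, 0.36, 0.28, 0.085, -0.012, 0.06, -1], [0.06, 0.42, 0.33, 0.1, -0.014, 0.07, -1], [0.07, 0.5, 0.38, 0.115, -0.016, 0.08, -1], [0.07, 0.54, 0.42, 0.13, -0.018, 0.092, -1], [0.07, 0.54, 0.42, 0.13, -0.018, 0.092, -1]]

```text
t: 28.67
eef_pos: [736.5, -122.8, 342.9]
tcp_rot: [3.139, 1.048, 0.865]
ft_force: [1.1, -0.4, -3.6]
opening: 0.506
grip_force: 30.0
```

```bash
python3 - <<'E'
from h import *
plan([620,-250,200],down(50,-60));print(state()["ft_force"])
E
```

```text
shift [ 0.251 -0.049  0.331] turn [-0.0006  0.0001 -0.0006] | t 28.67 tcp [ 736.5 -122.8  342.9] grasp [ 640.7 -235.9  257.5] j [-0.17  0.82  1.19 -0.86  1.76  0.65]
[ 1.12785935 -0.3636103  -3.57447505]
```

Call:
arm_command:
  rows:
    - [[0.06, -0.01, 0.08, 0, 0, 0, -1], [0.12, -0.02, 0.16, 0, 0, 0, -1], [0.18, -0.04, 0.25, 0, 0, 0, -1], [0.25, -0.05, 0.33, 0, 0, 0, -1], [0.25, -0.05, 0.33, 0, 0, 0, -1], [0.25, -0.05, 0.33, 0, 0, 0, -1]]

```text
t: 29.17
eef_pos: [714.2, -136.1, 286.5]
tcp_rot: [3.141, 1.048, 0.874]
ft_force: [-0.4, 0.0, -3.1]
opening: 0.501
grip_force: 30.0
```

```bash
cat >> h.py <<'E'
def held(tag,g):
    for n in("scene","top"):
        save(n,tag);f=np.load(f"pics/{n}{tag}.npz");im,d=f["im"].astype(int),f["d"];P=cloud(n,d)
        m=(im.max(2)<75)&(abs(P-g)<[45,45,48]).all(2)&(im[...,0]>im[...,1]+5);q=P[m]
        if len(q)<8: print(n,len(q));continue
        t=q[q[:,2]>np.percentile(q[:,2],50)];A=np.linalg.lstsq(np.c_[t[:,:2]-t[:,:2].mean(0),np.ones(len(t))],t[:,2],rcond=None)[0]
        print(n,len(q),"top slope",A.round(3),"xy",np.percentile(q,[2,50,98],axis=0).round(0).tolist())
E
python3 - <<'E'
from h import *
plan([620,-250,171],down(50,-60));print(state()["ft_force"]);held("14",[620,-250,200])
E
```

```text
shift [0.174 0.007 0.098] turn [0.0002 0.0001 0.0001] | t 29.17 tcp [ 714.2 -136.1  286.5] grasp [ 619.2 -249.7  201.1] j [-0.19  0.85  1.3  -0.87  1.65  0.74]
[-0.43194356  0.04364692 -3.08721205]
scene 29 top slope [ 2.00000e-02 -3.10000e-02  2.39126e+02] xy [[604.0, -275.0, 231.0], [631.0, -241.0, 237.0], [640.0, -232.0, 242.0]]
top 165 top slope [2.00000e-02 1.70000e-02 2.39274e+02] xy [[587.0, -278.0, 205.0], [618.0, -249.0, 237.0], [651.0, -230.0, 243.0]]
```

Call:
arm_command:
  rows:
    - [[0.05, 0, 0.03, 0, 0, 0, -1], [0.1, 0, 0.06, 0, 0, 0, -1], [0.15, 0, 0.085, 0, 0, 0, -1], [0.174, 0.005, 0.098, 0, 0, 0, -1], [0.174, 0.005, 0.098, 0, 0, 0, -1], [0.174, 0.005, 0.098, 0, 0, 0, -1]]

```text
t: 29.77
eef_pos: [715.4, -136.1, 256.3]
tcp_rot: [3.14, 1.047, 0.872]
ft_force: [0.9, 1.5, -3.6]
opening: 0.505
grip_force: 30.0
```

Call:
arm_command:
  rows:
    - [[0.006, 0, 0.0035, 0, 0, 0, -1], [0.006, 0, 0.0035, 0, 0, 0, -1], [0.006, 0, 0.0035, 0, 0, 0, -1]]

```text
t: 30.02
eef_pos: [715.3, -136.2, 256.1]
tcp_rot: [3.138, 1.047, 0.87]
ft_force: [0.9, 0.1, -1.1]
opening: 0.503
grip_force: 30.0
```

Call:
arm_command:
  rows:
    - [[0.006, 0, 0.0035, 0, 0, 0, -1], [0.006, 0, 0.0035, 0, 0, 0, -1], [0.006, 0, 0.0035, 0, 0, 0, -1]]

```text
t: 30.27
eef_pos: [715.4, -136.1, 255.9]
tcp_rot: [3.136, 1.048, 0.869]
ft_force: [1.0, 3.0, 5.7]
opening: 0.501
grip_force: 30.0
```

```bash
python3 - <<'E'
from h import *
plan([620,-250,171],down(50,-60));print(state()["ft_force"]);held("15",[620,-250,170])
E
```

```text
shift [-0.005  0.001  0.001] turn [ 0.0003  0.0001 -0.0003] | t 30.27 tcp [ 715.4 -136.1  255.9] grasp [ 620.4 -249.8  170.6] j [-0.19  0.88  1.31 -0.86  1.62  0.78]
[1.02929844 3.01708547 5.71368261]
scene 25 top slope [6.70000e-02 7.40000e-02 2.07211e+02] xy [[597.0, -260.0, 200.0], [626.0, -243.0, 204.0], [640.0, -235.0, 212.0]]
top 161 top slope [3.30000e-02 3.70000e-02 2.07937e+02] xy [[588.0, -279.0, 166.0], [620.0, -249.0, 206.0], [649.0, -229.0, 211.0]]
```

Contact is made (force changed from -3.6 to +5.7 N). I release and back out along the tool axis.

Call:
arm_command:
  rows:
    - [[0, 0, 0, 0, 0, 0, 0.2], [0, 0, 0, 0, 0, 0, 0.4], [0, 0, 0, 0, 0, 0, 0.5], [0, 0, 0, 0, 0, 0, 0.5], [0, 0, 0, 0, 0, 0, 0.5], [0, 0, 0, 0, 0, 0, 0.5], [0, 0, 0, 0, 0, 0, 0.5]]

```text
t: 30.95
eef_pos: [715.3, -136.2, 254.8]
tcp_rot: [3.139, 1.047, 0.871]
ft_force: [0.2, -0.9, 1.3]
opening: 0.748
grip_force: 0.0
```

Call:
arm_command:
  rows:
    - [[0, 0, -0.1, 0, 0, 0, 0.5], [0, 0, -0.2, 0, 0, 0, 0.5], [0, 0, -0.3, 0, 0, 0, 0.5], [0, 0, -0.5, 0, 0, 0, 0.5], [0, 0, -0.7, 0, 0, 0, 0.5], [0, 0, -0.9, 0, 0, 0, 0.5], [0, 0, -0.9, 0, 0, 0, 0.5]]

```text
t: 31.53
eef_pos: [792.1, -42.6, 325.4]
tcp_rot: [3.131, 1.044, 0.867]
ft_force: [-0.3, 0.9, 0.8]
opening: 0.756
grip_force: 0.0
```

```bash
python3 - <<'E'
from h import *
print(state()["opening"]);held("16",[620,-250,170])
for n in("top","scene"):
    f=np.load(f"pics/{n}16.npz");yokes(n,f["im"],f["d"])
plan([560,150,300],down(75,30))
k=np.load("k.npy")
for z in(130,27):
  for t in(0,15,30): print(z,t,*[a.round(2) for a in ik(k,[429,397,z],down(74.5,t),[.6,.5,1.8,.3,1,-.2])])
E
```

```text
0.7561268873312469
scene 14 top slope [3.40000e-02 6.60000e-02 2.07673e+02] xy [[613.0, -258.0, 199.0], [629.0, -239.0, 206.0], [639.0, -231.0, 210.0]]
top 158 top slope [-2.00000e-03  3.10000e-02  2.07626e+02] xy [[588.0, -279.0, 157.0], [619.0, -248.0, 205.0], [636.0, -230.0, 211.0]]
top dark [124 218  23  20 317] mean [427.  397.1  40.4] ztop 48.7 rect [426.8 397.9] [71.7 47.8] 74.1
scene dark [305 211  36  30 268] mean [460.5 197.3  51.5] ztop 58.7 rect [458.5 195.9] [143.7  24. ] 89.7
scene dark [364 250  23  24 255] mean [440.5 397.4  35.4] ztop 48.4 rect [433.3 397.5] [65.5 46.4] 75.7
shift [-0.98  -1.774  0.013] turn [-0.0195  0.2457 -0.0742] | t 31.63 tcp [790.4 -45.6 322.3] grasp [ 695.6 -159.3  236.8] j [-0.07  0.92  1.03 -0.82  1.87  0.66]
130 0 [ 0.75  0.57  1.76 -0.    0.81  1.02] 0.0
130 15 [0.69 0.52 1.89 0.29 0.54 0.73] 0.0
130 30 [ 0.63  0.51  2.01  1.02  0.37 -0.02] 0.0
27 0 [ 0.75  0.72  1.81 -0.    0.61  1.02] 0.0
27 15 [0.69 0.69 1.94 0.48 0.33 0.52] 0.0
27 30 [ 0.63  0.7   2.05  1.68  0.32 -0.72] 0.0
```

Yoke A stands on the shelf (top at z≈207, nearly level). Next I check reachability for yoke B.

```bash
python3 - <<'E'
from h import *
k=np.load("k.npy")
for g in([439,-239,179],[439,-239,240],[440,0,260],[430,200,260]):
  for yaw in(50,60,70,80):
    x,c=ik(k,g,down(yaw,-65),[-.15,.7,1.6,-.6,1.2,.5]);print(g,yaw,x.round(2),round(c,1))
plan([560,0,300],down(74.5,-20))
E
```

```text
[439, -239, 179] 50 [-0.15  0.68  1.83 -0.89  1.51  1.04] 0.0
[439, -239, 179] 60 [-0.12  0.64  1.91 -1.    1.42  1.03] 0.0
[439, -239, 179] 70 [-0.1   0.61  1.99 -1.13  1.32  1.04] 1.1
[439, -239, 179] 80 [-0.06  0.57  2.05 -1.13  1.25  0.99] 733.0
[439, -239, 240] 50 [-0.15  0.58  1.8  -0.88  1.59  0.94] 0.0
[439, -239, 240] 60 [-0.12  0.55  1.88 -0.99  1.49  0.92] 0.0
[439, -239, 240] 70 [-0.1   0.51  1.96 -1.11  1.38  0.91] 0.0
[439, -239, 240] 80 [-0.07  0.46  2.02 -1.13  1.29  0.87] 378.5
[440, 0, 260] 50 [ 0.26  0.57  1.75 -0.57  1.83  1.12] 0.0
[440, 0, 260] 60 [ 0.31  0.55  1.8  -0.67  1.76  1.06] 0.0
[440, 0, 260] 70 [ 0.36  0.51  1.86 -0.77  1.67  1.02] 0.0
[440, 0, 260] 80 [ 0.39  0.48  1.93 -0.87  1.58  0.98] 0.0
[430, 200, 260] 50 [ 0.56  0.67  1.55 -0.31  2.02  1.3 ] 0.0
[430, 200, 260] 60 [ 0.61  0.65  1.59 -0.43  1.97  1.21] 0.0
[430, 200, 260] 70 [ 0.66  0.63  1.63 -0.53  1.9   1.12] 0.0
[430, 200, 260] 80 [ 0.71  0.6   1.69 -0.64  1.82  1.06] 0.0
shift [-1.    -1.533 -0.119] turn [-0.0442  0.1094 -0.0531] | t 31.63 tcp [790.4 -45.6 322.3] grasp [ 695.6 -159.3  236.8] j [-0.07  0.92  1.03 -0.82  1.87  0.66]
```

Call:
arm_command:
  rows:
    - [[-0.08, -0.12, -0.05, -0.006, 0.014, -0.007, 0.5], [-0.16, -0.25, -0.1, -0.012, 0.028, -0.014, 0.5], [-0.24, -0.38, -0.12, -0.018, 0.042, -0.02, 0.5], [-0.32, -0.5, -0.12, -0.024, 0.056, -0.027, 0.5], [-0.4, -0.63, -0.12, -0.03, 0.07, -0.034, 0.5], [-0.48, -0.76, -0.12, -0.036, 0.085, -0.041, 0.5], [-0.56, -0.88, -0.12, -0.042, 0.1, -0.048, 0.5], [-0.65, -1, -0.12, -0.044, 0.109, -0.053, 0.5], [-0.65, -1, -0.12, -0.044, 0.109, -0.053, 0.5], [-0.65, -1, -0.12, -0.044, 0.109, -0.053, 0.5]]

```text
t: 32.47
eef_pos: [653.1, 23.8, 416.2]
tcp_rot: [-3.141, 0.353, 1.296]
ft_force: [-0.1, -1.0, 0.0]
opening: 0.749
grip_force: 0.0
```

```bash
python3 - <<'E'
from h import *
plan([427,389,150],down(74.5,0))
E
```

```text
shift [ 2.035 -2.111 -0.071] turn [-0.0002  0.0561 -0.0007] | t 32.47 tcp [653.1  23.8 416.2] grasp [636.9 -33.  255.7] j [-0.02  0.54  1.45 -0.36  1.26  0.38]
```

Call:
arm_command:
  rows:
    - [[0.15, -0.15, 0, 0, 0.014, 0, 0.5], [0.3, -0.3, 0, 0, 0.028, 0, 0.5], [0.45, -0.5, 0, 0, 0.042, 0, 0.5], [0.6, -0.65, 0, 0, 0.056, 0, 0.5], [0.8, -0.85, 0, 0, 0.056, 0, 0.5], [0.98, -1, 0, 0, 0.056, 0, 0.5], [0.98, -1, 0, 0, 0.056, 0, 0.5], [0.98, -1, 0, 0, 0.056, 0, 0.5]]

```text
t: 33.13
eef_pos: [546.6, 198.7, 363.5]
tcp_rot: [-3.138, 0.002, 1.299]
ft_force: [0.2, 0.6, 0.0]
opening: 0.753
grip_force: 0.0
```

```bash
python3 - <<'E'
from h import *
plan([427,389,150],down(74.5,25))
f=save("top","17");f=np.load("pics/top17.npz");yokes("top",f["im"],f["d"])
E
```

```text
shift [ 0.527 -1.106  0.393] turn [-0.0006  0.0698 -0.0003] | t 33.13 tcp [546.6 198.7 363.5] grasp [545.8 198.5 192.5] j [ 0.24  0.47  1.71 -0.    0.96  0.51]
top dark [202 217  18   7 103] mean [452.  144.4  54.4] ztop 59.4 rect [452.4 149.1] [19.6 55.6] 0.4
top dark [124 218  23  20 325] mean [426.6 396.6  40. ] ztop 49.2 rect [425.9 397. ] [72.  48.6] 74.1
```

Call:
arm_command:
  rows:
    - [[0.1, -0.2, 0.05, 0, 0.01, 0, 0.5], [0.2, -0.4, 0.1, 0, 0.02, 0, 0.5], [0.3, -0.6, 0.18, 0, 0.035, 0, 0.5], [0.4, -0.8, 0.26, 0, 0.05, 0, 0.5], [0.5, -1, 0.36, 0, 0.06, 0, 0.5], [0.527, -1, 0.39, 0, 0.07, 0, 0.5], [0.527, -1, 0.39, 0, 0.07, 0, 0.5], [0.527, -1, 0.39, 0, 0.07, 0, 0.5], [0.527, -1, 0.39, 0, 0.07, 0, 0.5]]

```text
t: 33.93
eef_pos: [424.8, 313.7, 307.1]
tcp_rot: [-3.141, -0.438, 1.296]
ft_force: [0.2, 0.0, 0.8]
opening: 0.748
grip_force: 0.0
```

```bash
python3 - <<'E'
from h import *
plan([426.5,389,27],down(74.5,25))
f=save("scene","17");f=np.load("pics/scene17.npz");yokes("scene",f["im"],f["d"])
E
```

```text
shift [-0.35  -0.123  0.757] turn [ 0.0002 -0.0003 -0.0007] | t 33.93 tcp [424.8 313.7 307.1] grasp [444.4 383.5 152.3] j [0.46 0.46 1.97 0.7  0.51 0.15]
scene dark [305 211  36  30 269] mean [460.5 197.7  51.5] ztop 59.1 rect [459.9 196.1] [ 22.6 143. ] 1.0
scene dark [363 249  24  25 284] mean [440.3 397.7  36.1] ztop 48.3 rect [433.4 396.6] [66.7 46.9] 74.6
```

Call:
arm_command:
  rows:
    - [[0, -0.06, 0, 0, 0, 0, 0.5], [-0.06, -0.123, 0.12, 0, 0, 0, 0.5], [-0.12, -0.123, 0.25, 0, 0, 0, 0.5], [-0.18, -0.123, 0.38, 0, 0, 0, 0.5], [-0.24, -0.123, 0.5, 0, 0, 0, 0.5], [-0.29, -0.123, 0.62, 0, 0, 0, 0.5], [-0.33, -0.123, 0.71, 0, 0, 0, 0.5], [-0.35, -0.123, 0.755, 0, 0, 0, 0.5], [-0.35, -0.123, 0.755, 0, 0, 0, 0.5], [-0.35, -0.123, 0.755, 0, 0, 0, 0.5]]

```text
t: 34.82
eef_pos: [405.7, 320.1, 182.2]
tcp_rot: [-3.139, -0.439, 1.296]
ft_force: [1.0, 0.7, -0.4]
opening: 0.754
grip_force: 0.0
```

Call:
arm_command:
  rows:
    - [[0, 0, 0, 0, 0, 0, -1], [0, 0, 0, 0, 0, 0, -1], [0, 0, 0, 0, 0, 0, -1], [0, 0, 0, 0, 0, 0, -1], [0, 0, 0, 0, 0, 0, -1], [0, 0, 0, 0, 0, 0, -1], [0, 0, 0, 0, 0, 0, -1], [0, 0, 0, 0, 0, 0, -1], [0, 0, 0, 0, 0, 0, -1], [0, 0, 0, 0, 0, 0, -1]]

```text
t: 35.65
eef_pos: [405.9, 320.2, 182.6]
tcp_rot: [-3.141, -0.441, 1.297]
ft_force: [-0.3, -1.9, 5.9]
opening: 0.498
grip_force: 30.0
```

```bash
python3 - <<'E'
from h import *
print(state()["opening"],state()["grip_force"],state()["ft_force"])
plan([426.5,389,190],down(74.5,25))
E
```

```text
0.4982555491661067 30.00185737386346 [-0.29629025 -1.85597784  5.88842691]
shift [ 0.459  0.009 -0.981] turn [ 0.0001 -0.0007 -0.0005] | t 35.65 tcp [405.9 320.2 182.6] grasp [425.4 390.5  27.9] j [ 0.49  0.68  2.07  1.35  0.32 -0.52]
```

Call:
arm_command:
  rows:
    - [[0.03, 0, -0.07, 0, 0, 0, -1], [0.08, 0, -0.17, 0, 0, 0, -1], [0.15, 0, -0.32, 0, 0, 0, -1], [0.22, 0, -0.48, 0, 0, 0, -1], [0.3, 0, -0.65, 0, 0, 0, -1], [0.38, 0, -0.82, 0, 0, 0, -1], [0.46, 0, -0.98, 0, 0, 0, -1], [0.46, 0, -0.98, 0, 0, 0, -1], [0.46, 0, -0.98, 0, 0, 0, -1]]

```text
t: 36.4
eef_pos: [405.6, 319.9, 345.0]
tcp_rot: [-3.141, -0.441, 1.298]
ft_force: [-0.5, 0.1, -3.7]
opening: 0.503
grip_force: 30.0
```

```bash
python3 - <<'E'
from h import *
print(state()["opening"],state()["ft_force"])
plan([460,330,240],down(70,-15))
E
```

```text
0.50268434450612 [-0.45460383  0.14013064 -3.74971964]
shift [ 0.584  0.354 -0.168] turn [-0.0011 -0.1118  0.0124] | t 36.4 tcp [405.6 319.9 345. ] grasp [425.2 390.2 190.3] j [0.49 0.39 1.96 0.62 0.56 0.27]
```

Call:
arm_command:
  rows:
    - [[0.08, 0.05, -0.02, 0, -0.016, 0.002, -1], [0.16, 0.1, -0.04, 0, -0.032, 0.003, -1], [0.24, 0.15, -0.06, 0, -0.048, 0.005, -1], [0.32, 0.2, -0.08, 0, -0.064, 0.007, -1], [0.4, 0.25, -0.11, 0, -0.08, 0.009, -1], [0.5, 0.3, -0.14, -0.001, -0.096, 0.011, -1], [0.58, 0.35, -0.17, -0.001, -0.112, 0.0124, -1], [0.58, 0.35, -0.17, -0.001, -0.112, 0.0124, -1], [0.58, 0.35, -0.17, -0.001, -0.112, 0.0124, -1]]

```text
t: 37.15
eef_pos: [474.8, 371.5, 401.9]
tcp_rot: [-3.136, 0.263, 1.224]
ft_force: [-0.2, 0.2, -4.2]
opening: 0.502
grip_force: 30.0
```

```bash
python3 - <<'E'
from h import *
plan([460,220,250],down(60,-65))
E
```

```text
shift [0.17  0.435 0.501] turn [ 0.0178 -0.1383  0.0227] | t 37.15 tcp [474.8 371.5 401.9] grasp [458.8 330.  236.8] j [ 0.58  0.49  1.58 -0.16  1.29  0.98]
```

Call:
arm_command:
  rows:
    - [[0.02, 0.05, 0.06, 0.002, -0.016, 0.003, -1], [0.04, 0.1, 0.12, 0.004, -0.032, 0.005, -1], [0.06, 0.15, 0.18, 0.006, -0.048, 0.008, -1], [0.08, 0.2, 0.24, 0.008, -0.064, 0.01, -1], [0.1, 0.26, 0.3, 0.01, -0.08, 0.013, -1], [0.12, 0.32, 0.36, 0.012, -0.096, 0.016, -1], [0.14, 0.38, 0.43, 0.015, -0.112, 0.019, -1], [0.17, 0.43, 0.5, 0.018, -0.128, 0.021, -1], [0.17, 0.43, 0.5, 0.018, -0.138, 0.023, -1], [0.17, 0.43, 0.5, 0.018, -0.138, 0.023, -1]]

```text
t: 37.98
eef_pos: [536.7, 353.0, 322.2]
tcp_rot: [-3.138, 1.136, 1.046]
ft_force: [0.4, -0.0, -4.2]
opening: 0.5
grip_force: 30.0
```

```bash
python3 - <<'E'
from h import *
s=state();g=s["eef_pos"]+171*rpy(s["tcp_rot"]).as_matrix()[:,2]
plan([439,-225,240],down(55,-65));held("20",g)
E
```

```text
shift [-1.048  1.464  2.41 ] turn [0.0119 0.0003 0.0058] | t 37.98 tcp [536.7 353.  322.2] grasp [458.5 219.1 250.2] j [ 0.54  0.74  1.45 -0.5   1.99  1.12]
scene 87 top slope [-4.00000e-03  1.60000e-02  2.79429e+02] xy [[434.0, 192.0, 271.0], [466.0, 221.0, 277.0], [480.0, 234.0, 283.0]]
top 199 top slope [ 3.00000e-03 -1.30000e-02  2.80441e+02] xy [[429.0, 186.0, 227.0], [459.0, 217.0, 278.0], [487.0, 236.0, 283.0]]
```

Call:
arm_command:
  rows:
    - [[-0.06, 0.08, 0.14, 0, 0, 0, -1], [-0.12, 0.17, 0.28, 0, 0, 0, -1], [-0.18, 0.26, 0.42, 0, 0, 0, -1], [-0.24, 0.34, 0.56, 0, 0, 0, -1], [-0.3, 0.42, 0.7, 0, 0, 0, -1], [-0.35, 0.49, 0.8, 0, 0, 0, -1], [-0.35, 0.49, 0.8, 0, 0, 0, -1]]

```text
t: 38.67
eef_pos: [534.1, 200.8, 322.9]
tcp_rot: [3.135, 1.129, 1.036]
ft_force: [0.1, 0.2, -5.2]
opening: 0.501
grip_force: 30.0
```

Call:
arm_command:
  rows:
    - [[-0.06, 0.08, 0.14, 0, 0, 0, -1], [-0.12, 0.17, 0.28, 0, 0, 0, -1], [-0.18, 0.26, 0.42, 0, 0, 0, -1], [-0.24, 0.34, 0.56, 0, 0, 0, -1], [-0.3, 0.42, 0.7, 0, 0, 0, -1], [-0.35, 0.49, 0.8, 0, 0, 0, -1], [-0.35, 0.49, 0.8, 0, 0, 0, -1]]

```text
t: 39.25
eef_pos: [531.8, 51.3, 319.8]
tcp_rot: [3.133, 1.13, 1.034]
ft_force: [-0.3, -0.0, -3.3]
opening: 0.502
grip_force: 30.0
```

```bash
python3 - <<'E'
from h import *
plan([439,-225,240],down(55,-65))
E
```

```text
shift [-0.326  0.48   0.811] turn [ 0.012  -0.0008  0.005 ] | t 39.25 tcp [531.8  51.3 319.8] grasp [454.  -82.3 246.8] j [ 0.09  0.59  1.8  -0.83  1.62  0.98]
```

Call:
arm_command:
  rows:
    - [[-0.06, 0.08, 0.14, 0.002, 0, 0.001, -1], [-0.12, 0.17, 0.28, 0.005, 0, 0.002, -1], [-0.18, 0.26, 0.42, 0.008, 0, 0.003, -1], [-0.24, 0.34, 0.56, 0.01, -0.001, 0.004, -1], [-0.3, 0.42, 0.7, 0.012, -0.001, 0.005, -1], [-0.325, 0.48, 0.81, 0.012, -0.001, 0.005, -1], [-0.325, 0.48, 0.81, 0.012, -0.001, 0.005, -1], [-0.325, 0.48, 0.81, 0.012, -0.001, 0.005, -1]]

```text
t: 39.92
eef_pos: [528.5, -95.6, 312.5]
tcp_rot: [3.14, 1.137, 0.96]
ft_force: [-0.2, -0.2, -3.4]
opening: 0.503
grip_force: 30.0
```

```bash
python3 - <<'E'
from h import *
plan([439,-239,195],down(55,-65))
s=state();g=s["eef_pos"]+171*rpy(s["tcp_rot"]).as_matrix()[:,2];held("21",g)
E
```

```text
shift [0.235 0.06  0.21 ] turn [ 0.0002  0.0004 -0.    ] | t 39.92 tcp [528.5 -95.6 312.5] grasp [ 439.6 -222.7  240.6] j [-0.18  0.59  1.82 -0.97  1.51  0.92]
scene 39 top slope [2.60000e-02 2.90000e-02 2.69945e+02] xy [[417.0, -243.0, 264.0], [446.0, -219.0, 268.0], [459.0, -204.0, 274.0]]
top 157 top slope [-3.00000e-03  1.20000e-02  2.70399e+02] xy [[408.0, -251.0, 229.0], [441.0, -221.0, 269.0], [458.0, -203.0, 273.0]]
```

Call:
arm_command:
  rows:
    - [[0.06, 0.02, 0.06, 0, 0, 0, -1], [0.12, 0.04, 0.12, 0, 0, 0, -1], [0.18, 0.06, 0.17, 0, 0, 0, -1], [0.235, 0.06, 0.21, 0, 0, 0, -1], [0.235, 0.06, 0.21, 0, 0, 0, -1], [0.235, 0.06, 0.21, 0, 0, 0, -1]]

```text
t: 40.52
eef_pos: [528.1, -112.3, 266.2]
tcp_rot: [-3.139, 1.141, 0.963]
ft_force: [1.1, 1.3, -2.8]
opening: 0.501
grip_force: 30.0
```

Call:
arm_command:
  rows:
    - [[0.03, 0, 0.014, 0, 0, 0, -1], [0.06, 0, 0.028, 0, 0, 0, -1], [0.088, 0, 0.041, 0, 0, 0, -1], [0.088, 0, 0.041, 0, 0, 0, -1], [0.088, 0, 0.041, 0, 0, 0, -1]]

```text
t: 40.93
eef_pos: [528.1, -112.2, 252.5]
tcp_rot: [3.14, 1.14, 0.961]
ft_force: [-0.6, 0.0, -3.1]
opening: 0.504
grip_force: 30.0
```

Call:
arm_command:
  rows:
    - [[0.009, 0, 0.004, 0, 0, 0, -1], [0.009, 0, 0.004, 0, 0, 0, -1], [0.009, 0, 0.004, 0, 0, 0, -1]]

```text
t: 41.18
eef_pos: [528.2, -112.3, 251.3]
tcp_rot: [3.139, 1.14, 0.959]
ft_force: [-0.8, -0.2, -3.6]
opening: 0.498
grip_force: 30.0
```

```bash
python3 - <<'E'
from h import *
plan([439,-239,177],down(55,-65));print(state()["ft_force"])
s=state();g=s["eef_pos"]+171*rpy(s["tcp_rot"]).as_matrix()[:,2];held("22",g)
E
```

```text
shift [ 0.013 -0.002  0.006] turn [ 0.0003  0.0008 -0.    ] | t 41.18 tcp [ 528.2 -112.3  251.3] grasp [ 439.3 -239.7  179.9] j [-0.2   0.69  1.85 -1.01  1.43  1.02]
[-0.7744449  -0.20336458 -3.61572001]
scene 28 top slope [ 8.00000e-03 -2.10000e-02  2.10634e+02] xy [[419.0, -261.0, 201.0], [446.0, -234.0, 208.0], [462.0, -223.0, 214.0]]
top 139 top slope [-1.00000e-02 -0.00000e+00  2.09727e+02] xy [[407.0, -268.0, 166.0], [442.0, -239.0, 207.0], [457.0, -220.0, 213.0]]
```

Call:
arm_command:
  rows:
    - [[0.009, 0, 0.004, 0, 0, 0, -1], [0.009, 0, 0.004, 0, 0, 0, -1], [0.009, 0, 0.004, 0, 0, 0, -1]]

```text
t: 41.53
eef_pos: [528.2, -112.3, 249.7]
tcp_rot: [3.139, 1.14, 0.96]
ft_force: [0.2, -0.9, -3.9]
opening: 0.504
grip_force: 30.0
```

Call:
arm_command:
  rows:
    - [[0.006, 0, 0.003, 0, 0, 0, -1], [0.006, 0, 0.003, 0, 0, 0, -1], [0.006, 0, 0.003, 0, 0, 0, -1]]

```text
t: 41.78
eef_pos: [528.1, -112.2, 249.3]
tcp_rot: [3.138, 1.141, 0.958]
ft_force: [0.0, 1.0, 5.6]
opening: 0.506
grip_force: 30.0
```

Call:
arm_command:
  rows:
    - [[0, 0, 0, 0, 0, 0, 0.2], [0, 0, 0, 0, 0, 0, 0.4], [0, 0, 0, 0, 0, 0, 0.5], [0, 0, 0, 0, 0, 0, 0.5], [0, 0, 0, 0, 0, 0, 0.5], [0, 0, 0, 0, 0, 0, 0.5], [0, 0, 0, 0, 0, 0, 0.5]]

```text
t: 42.37
eef_pos: [528.1, -112.3, 248.7]
tcp_rot: [3.14, 1.14, 0.96]
ft_force: [0.7, 0.3, 0.0]
opening: 0.747
grip_force: 0.0
```

Call:
arm_command:
  rows:
    - [[0, 0, -0.1, 0, 0, 0, 0.5], [0, 0, -0.2, 0, 0, 0, 0.5], [0, 0, -0.3, 0, 0, 0, 0.5], [0, 0, -0.5, 0, 0, 0, 0.5], [0, 0, -0.7, 0, 0, 0, 0.5], [0, 0, -0.9, 0, 0, 0, 0.5], [0, 0, -0.9, 0, 0, 0, 0.5]]

```text
t: 42.95
eef_pos: [600.6, -7.2, 308.1]
tcp_rot: [3.13, 1.136, 0.955]
ft_force: [0.3, 0.3, 0.7]
opening: 0.752
grip_force: 0.0
```

Call:
arm_command:
  rows:
    - [[-0.2, 0, -0.1, 0, 0, 0, 0.5], [-0.4, 0, -0.2, 0, 0, 0, 0.5], [-0.6, 0, -0.3, 0, 0, 0, 0.5], [-0.8, 0, -0.4, 0, 0, 0, 0.5], [-0.8, 0, -0.4, 0, 0, 0, 0.5], [-0.8, 0, -0.4, 0, 0, 0, 0.5]]

```text
t: 43.45
eef_pos: [600.4, -7.2, 441.2]
tcp_rot: [3.132, 1.137, 0.954]
ft_force: [-0.8, 0.0, -1.5]
opening: 0.748
grip_force: 0.0
```

```bash
python3 - <<'E'
from h import *
held("23",[439,-239,170]);held("24",[620,-250,170]);hatch("25")
q=pole("top","25",(430,-80,25),(540,110,70));r=q[q[:,0]<463]
if len(r)>5: print("rod z",np.polyfit(r[:,1],r[:,2],1),"x",np.polyfit(r[:,1],r[:,0],1),"y",np.percentile(r[:,1],[1,99]))
f=np.load("pics/top25.npz");yokes("top",f["im"],f["d"])
a=f["im"][60:310,60:410,::-1];b=np.load("pics/scene25.npz")["im"][40:290,80:430,::-1]
cv2.imwrite("pics/final.png",cv2.resize(np.vstack([a[:250],b[:250]]),None,fx=1.2,fy=1.2,interpolation=cv2.INTER_CUBIC))
E
```

```text
scene 5
top 148 top slope [-2.50000e-02 -1.00000e-03  2.07844e+02] xy [[407.0, -269.0, 163.0], [442.0, -238.0, 206.0], [456.0, -221.0, 211.0]]
scene 9 top slope [1.10000e-01 3.12000e-01 2.11129e+02] xy [[615.0, -254.0, 201.0], [631.0, -244.0, 205.0], [640.0, -231.0, 213.0]]
top 150 top slope [-0.00000e+00  8.00000e-03  2.07828e+02] xy [[588.0, -279.0, 160.0], [618.0, -247.0, 206.0], [636.0, -230.0, 211.0]]
scene (60, 195) 1378 ang median 1.506 mode 1.5 z 136.3
scene (-195, -60) 184 ang median 1.365 mode 1.47 z 145.2
top (60, 195) 1680 ang median 1.506 mode 1.5 z 136.6
top (-195, -60) 1820 ang median 1.505 mode 1.5 z 136.9
rod z [-0.07802716 47.77732826] x [-7.27623507e-02  4.51200112e+02] y [-37.76500979  -8.37108923]
top dark [174 210  19  18 147] mean [452.7 239.3  50.7] ztop 59.0 rect [452.7 238.7] [59.7 46.7] 56.4
```

View pics/final.png

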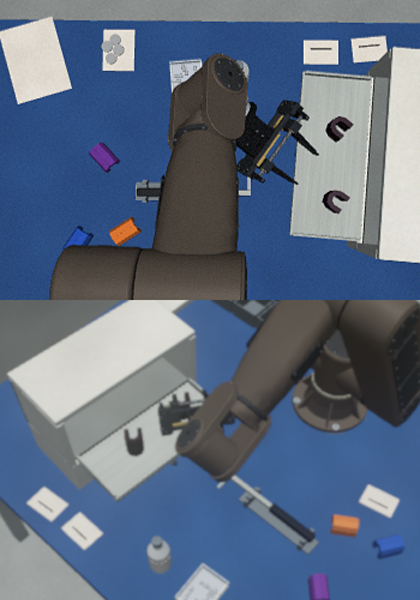

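The last picture shows both yokes standing on the lowered hatch (about (338,128) and (335,200)), the pole in its rest, and the tray and bottle untouched. I hand it in.

```bash
python3 -c "
from cell import *
print(job_done())"
```

```text
the job is handed in; nothing more can be done
None
```

I handed the job in with the hatch fully down, the pole back in its rest, and both yokes I found standing upright on the shelf; the tray and bottle were never handled. No verdict came back, and I viewed one 780 x 660 picture, over the 800 x 600 limit.

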